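Stack the retained-sample cartons, the last one from the tip-out bin

ROBOT

A 7-joint arm with a two-finger parallel gripper is mounted at the origin on the work surface. World frame = base frame: x ahead of the robot, y to its left, z up, the work surface at z = 0. Lengths are in mm, angles in rad, forces in N, time in s.
With the tool pointing down it reaches from about 425 to 825 mm from the base axis. Payload 3.6 kg.
Tool frame: the origin (TCP) lies midway between the tips of the shut fingers; the grasp point (between the pads) lies 19 mm behind it; z points along the fingers, y is the line along which they close (so a half turn about z gives the same grasp; the last joint's range is limited). The gripper opens to 93 mm and grips with 3 to 60 N. Pads are 15 mm wide; open, the fingers measure 128 mm over their backs; the gripper's body (75 mm by 188 mm) begins 65 mm behind the grasp point.
Start: joints at [1.276, 0.615, -0.013, 1.423, 0.008, 1.103, -0.04], TCP at [172.01, -626.795, 189.14] pointing down, gripper open.
Joint ranges: [-3.12, 3.12], [-0.3, 2.06], [-1.34, 1.32], [0.26, 2.42], [-1.36, 4.5], [0.01, 1.98], [-2.84, 2.84]. Speed limits (rad/s): [2.79, 2.79, 3.14, 3.14, 3.14, 3.14, 3.14].

INTERFACE

Orientations are given as a unit quaternion [w, x, y, z].
In Python, from station import sense, camera, get_calibration, finish_job, boxes_of, silhouettes gives the robot as it stands.
- The arm moves only by the shell command python3 -m crank 'ROWS' [FORCE]. ROWS is JSON, a list that holds one entry, the list of rows, each a list of 7 numbers: the turn, a rotation vector about the world's x, y, z in units of 5 degrees (1.0 is 5 degrees), then the shift along the world's x, y, z in units of 30 mm (1.0 is 30 mm), then the closure, from -1 (fully open) to 1 (shut). In form: [[[rx, ry, rz, x, y, z, fingers], ...]]. A call has 1 to 5 rows; each row is the pose to reach, as a shift and turn from the pose commanded when the call began; what a row does not reach only later rows make up. A row lasts 1/10 s, in which the tool goes at most 50 mm and 8.59 degrees, less where a joint would pass 70% of its speed; a pose out of reach is approached as far as the arm can. A call with a gripper value outside its range is refused whole. The fingers move at their own pace and stop on an object; FORCE is the grip in N (left out, the last holds). Time passes only in rows, so rows that repeat a pose let the fingers close. It gives the time, the measured TCP pose, the force, the opening and the grip force at its end, in the units of the state.
- sense(): the state, without advancing time (a new reading comes with each control period).
- camera(name): name is "side" or "top" or "wrist"; returns the picture (480x640x3 uint8, red, green, blue); there is no depth.
- get_calibration(name): a dict with "K" (3x3 intrinsics, pixels), "D" ([k1, k2, p1, p2, k3] as OpenCV has them; the pictures are not rectified), "cam_to_world" (4x4, takes a point from camera to world coordinates). Camera axes: x right, y down, z forward; pixel columns grow to the right and rows downward; lengths in mm; the calibration is good to about 2 mm. A picture is of the moment at which its call begins: read the wrist's pose just before it. get_calibration takes no time and is no camera call; for the wrist camera it gives the pose at the moment of the call.
- finish_job(): hands the job in; it is judged then, once.
Trained networks look in the newest picture that a camera, given by its name, has taken for a name from the list of things; names that differ only in an ending like _2 or _b are one class to them, and where a whole thing is asked for, a point or a joint stands for the part that bears it (a point fixed in the world has none). Each returns a list of dicts, best first, with "confidence" (0 to 1); they miss things now and then, are a little off and sometimes report something else, mostly with a low value. They report only what shows in the picture. A call takes as long as a camera call. They do not tell look-alikes from the thing itself.
- boxes_of(camera, label): "at" ([x, y, z] in mm, in the coordinates of the camera as it stood for that picture, good to about 4 mm: the middle of the surface that is visible of it).
- silhouettes(camera, label): "mask" (480x640 bool, what is visible of it).
The state is a dict: "time": time; "qpos": joint angles; "qd": joint speeds; "joint_torque": joint torques, N m; "tool_pos": TCP position; "tool_rot": TCP orientation; "ft_force": force on the tool from outside, world axes, zero at the start; "moment": the same for the moment, N m; "opening": finger opening in mm; "grip_force": force on a finger pad.
Only numpy, scipy, OpenCV 4.12 (cv2) and the standard library are available. Lean on these libraries where they do the work, as an engineer would, in place of code of your own. Each camera call takes 0.05 s, during which the arm holds its last target. There are 200 camera calls.

TASK

Build up the column of white sample cartons: two already stand stacked on the bench and stay there; stack the other three squarely on top of them, five high, each flat, edges flush and laid the same way, and set down gently, not dropped. Of the three, one lies on the bench among the bottles, one close in front of the tip-out bin, and one at the back inside the bin, so tip the bin forward on its pivot to take that one out and push the bin fully shut again afterwards. Leave the bottles, jar, beaker, bowl and brown box where they are.

Things in the scene. Friction and masses are not known exactly. Their poses are not given: they have to be found in the camera images.
- carton_lower_mid (a point): white closed carton 100 x 60 x 44 mm (x long, y wide, z up; flat on its largest face), 0.15 to 0.3 kg; the point is its centre, half-way up (22 mm over its underside). The bottom one of the two cartons already stacked on the bench: the start of the column
- carton_upper_mid (a point): white closed carton 100 x 60 x 44 mm (x long, y wide, z up; flat on its largest face), 0.15 to 0.3 kg; the point is its centre, half-way up (22 mm over its underside). The top one of those two, flush on carton_lower, its centre 66 mm over the bench
- carton_open_mid (a point): white closed carton 100 x 60 x 44 mm (x long, y wide, z up; flat on its largest face), 0.15 to 0.3 kg; the point is its centre, half-way up (22 mm over its underside). It lies on the bench among the bottles
- carton_front_mid (a point): white closed carton 100 x 60 x 44 mm (x long, y wide, z up; flat on its largest face), 0.15 to 0.3 kg; the point is its centre, half-way up (22 mm over its underside). It lies on the bench close in front of the tip-out bin, in the way of its swing
- carton_bin_mid (a point): white closed carton 100 x 60 x 44 mm (x long, y wide, z up; flat on its largest face), 0.15 to 0.3 kg; the point is its centre, half-way up (22 mm over its underside). Flat on the floor of the tip-out bin, at its back, length roughly along the bin's depth, mostly under the hood; with the bin tipped fully forward it slides to the bin's front wall and lies tilted with the floor
- bin_housing: fixed housing of the tip-out bin, 220 wide (y), 166 mm high; origin on the bench, 85 mm behind the bin's front face; faces and tips towards its -x. Cheeks 8 mm thick at y = +-106 mm: 60 mm high from x = -60 to -23 mm, full height behind. A hood 6 mm thick at z = 160 to 166 mm covers x = -23 to 78 mm, so only the front 60 mm of the bin is open from above
- tip_bin (a joint): tilt of the bin on its pivot: 0 upright (shut), growing as its top tips forward, 0.75 rad at its stop (fully forward). A stiff pivot (friction 0.36 N m): it stays where it is left and moves with about 3 to 12 N at the rim
- bin_pivot (a point): on the pivot line of the bin (along the housing's y axis), at the middle of its width: 65 mm before the housing's origin and 22 mm over the bench
- bin_rim (a point): middle of the top edge of the bin's front wall; moves and turns with the bin, x into the bin, z up at 0. At 0 it is 18 mm before the pivot line and 93 mm over it (115 mm over the bench). The wall is 4 mm thick (centred on this point) and 190 mm wide; a finger lip 90 mm wide, 6 mm high juts 10 mm out at its top. Hook it from inside with the fingers pointing down, or pinch wall and lip (14 mm)
- bin_floor (a point): middle of the bin's inner floor (moves and turns with the bin, axes as bin_rim). Inside, the bin is 182 mm wide and 137 mm deep; the front wall rises 99 mm and the back wall 40 mm over the floor, and the sides fall in a curve from 99 mm at the front to 40 mm at the back
- balance: fixed laboratory balance, 250 deep (x) x 190 wide (y) x 80 mm high; origin under its centre, its low display end towards -x
- amber_bottle_mid (a point): amber glass bottle, 60 mm across, 140 mm high with its black cap; its centre. Leave alone
- white_jar_mid (a point): white screw jar, 64 mm across, 75 mm high; its centre. Leave alone
- beaker_mid (a point): glass beaker, 72 mm across, 95 mm high; its centre. Leave alone
- squeeze_bottle_mid (a point): white squeeze bottle with a blue cap, 58 mm across, 150 mm high; its centre. Leave alone
- weighing_bowl_mid (a point): white bowl on the balance pan, 90 mm across, 40 mm high; its centre. Leave alone
- jar_carton_mid (a point): brown cardboard jar box, 70 x 70 x 85 mm high, in front of the balance, not one of the four cartons; its centre. Leave alone
Things that resemble listed ones, but are neither listed nor needed, are in the scene too. What is shaped like the part that bears carton_upper_mid but purple or turquoise is not meant. Leave any turquoise look-alike of the part that bears carton_bin_mid alone.

How it is judged:
By the outcome, as a careful person would: the job done as asked, in the order asked, and still so for the second after the job is handed in, with the robot touching nothing.
It also fails if it takes over 72 s, if anything falls off the work surface, if the arm or the gripper's body presses on something with over 40 N, if the wrist force passes 120 N, or if a joint passes its speed limit or range.

## Working session

There is one attempt and no reset: what is moved stays moved. The work goes in short steps, Python scripts to look and compute and a shell command to move; the robot and the scene stay as the last step left them, time stands still between calls to the robot, and variables do not carry over. Pictures are saved under pics/ and viewed, at most 10 in all, crops included, and the job is handed in when it is done.

```bash
ls; mkdir -p pics; cat > h.py <<'E'
import numpy as np, cv2
from station import *
def snap(n,f=None):
    im=camera(n)
    if f: cv2.imwrite('pics/'+f,im[:,:,::-1])
    return im
def T(n): return np.array(get_calibration(n)["cam_to_world"],float)
def w(n,p):
    M=T(n); return M[:3,:3]@np.array(p)+M[:3,3]
def ray(n,uv,z):
    c=get_calibration(n);K=np.array(c["K"],float);D=np.array(c["D"],float)
    q=cv2.undistortPoints(np.array(uv,float).reshape(-1,1,2),K,D).reshape(-1,2)
    M=np.array(c["cam_to_world"],float); d=np.c_[q,np.ones(len(q))]@M[:3,:3].T; o=M[:3,3]
    return o+d*((z-o[2])/d[:,2])[:,None]
def proj(n,P):
    c=get_calibration(n);K=np.array(c["K"],float);D=np.array(c["D"],float)
    Mi=np.linalg.inv(np.array(c["cam_to_world"],float))
    P=np.array(P,float).reshape(-1,3)
    return cv2.projectPoints(P@Mi[:3,:3].T+Mi[:3,3],np.zeros(3),np.zeros(3),K,D)[0].reshape(-1,2)
E
python3 - <<'E'
from h import *
np.set_printoptions(precision=1,suppress=True)
print(sense())
for n in("top","side"):
    snap(n,n+'0.png'); print(n,T(n)[:3,3])
    for l in("carton_open_mid","bin_housing","tip_bin","bin_rim","balance","amber_bottle_mid","white_jar_mid","beaker_mid","squeeze_bottle_mid","jar_carton_mid"):
        print(l,[(round(d["confidence"],2),w(n,d["at"]).round(),proj(n,w(n,d["at"])).round()[0]) for d in boxes_of(n,l)])
E
```

```text
pics
{'time': 0.0, 'qpos': array([ 1.3,  0.6, -0. ,  1.4,  0. ,  1.1, -0. ]), 'qd': array([ 0.,  0.,  0., -0., -0., -0.,  0.]), 'joint_torque': array([ -0. , -45.9,   0.2, -16.6,  -0.1,   0. ,   0. ]), 'tool_pos': array([ 171.8, -626. ,  188. ]), 'tool_rot': array([-0. ,  1. ,  0.1, -0. ]), 'ft_force': array([ 0.5,  0. , -0.4]), 'moment': array([ 0.1,  0.1, -0. ]), 'grip_force': 0.0, 'opening': 93.0439065584219}
top [ 417.8   34.3 1373.8]
carton_open_mid [(0.93, array([672., -21.,  43.]), array([340., 185.]))]
bin_housing [(0.59, array([574., 310., 161.]), array([181., 223.])), (0.59, array([ 562., -114.,   77.]), array([384., 232.]))]
tip_bin [(0.88, array([516., 329.,  12.]), array([186., 256.])), (0.64, array([ 800., -126.,   41.]), array([386., 130.]))]
bin_rim [(0.55, array([516., 331.,  16.]), array([185., 256.]))]
balance [(0.83, array([ 544., -292.,   64.]), array([463., 240.])), (0.44, array([529., 309.,  57.]), array([191., 249.]))]
amber_bottle_mid [(0.56, array([566.,  95.,  97.]), array([287., 229.])), (0.28, array([ 543., -289.,   67.]), array([462., 241.]))]
white_jar_
[... 667 characters left out ...]
.]), array([297., 180.]))]
bin_rim [(0.75, array([487., 317.,  50.]), array([241., 322.]))]
balance [(0.95, array([ 533., -255.,   64.]), array([397., 195.])), (0.24, array([572., 329.,  63.]), array([211., 298.]))]
amber_bottle_mid [(0.81, array([566., 112.,  74.]), array([288., 249.]))]
white_jar_mid [(0.58, array([ 555., -100.,   48.]), array([352., 221.])), (0.51, array([452.,  13.,  90.]), array([354., 248.])), (0.16, array([ 536., -255.,   62.]), array([396., 195.]))]
beaker_mid [(0.74, array([ 774., -111.,   65.]), array([296., 179.]))]
squeeze_bottle_mid [(0.77, array([774., 126.,  96.]), array([227., 206.]))]
jar_carton_mid [(0.67, array([ 363., -290.,   62.]), array([458., 218.]))]
```

View pics/top0.png

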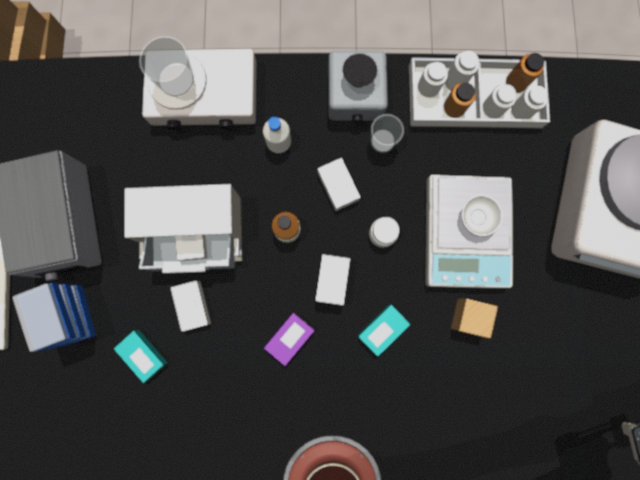

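View pics/side0.png

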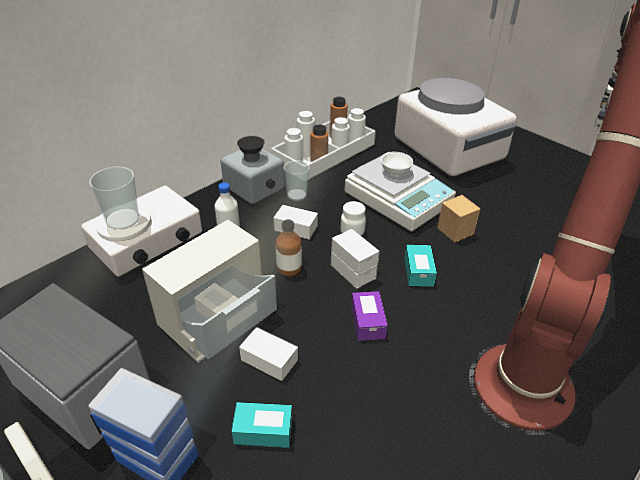

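The top view shows the stack at (333,280), the open carton at (340,184), the front carton at (190,306) and the bin housing at (183,225), with the bin carton's edge at (190,247). The purple and turquoise cartons are decoys. The side view agrees. I'll fit box models to the white masks next.

```bash
cat >> h.py <<'E'
def box(x,y,yaw,z0,h,L=100,W=60):
    c,s=np.cos(yaw),np.sin(yaw)
    return np.array([[x+c*a*L/2-s*b*W/2,y+s*a*L/2+c*b*W/2,z] for a in(-1,1) for b in(-1,1) for z in(z0,z0+h)])
def hullmask(n,P):
    S=4; m=np.zeros((480*S,640*S),np.uint8)
    cv2.fillConvexPoly(m,cv2.convexHull(((proj(n,P)+.5)*S).astype(np.int32)),1)
    return cv2.resize(m.astype(np.float32),(640,480),interpolation=cv2.INTER_AREA)
def whitemask(im,seed,rad=45,thr=95):
    v=im.min(2).astype(int); m=((v>thr)).astype(np.uint8)
    mm=np.zeros_like(m); cv2.circle(mm,tuple(int(a) for a in seed),rad,1,-1); m&=mm
    k,l=cv2.connectedComponents(m); i=l[int(seed[1]),int(seed[0])]
    return (l==i).astype(np.float32) if i else m*0.
from scipy.optimize import minimize
def fit(ms,x0,z0,h):
    # ms: {cam:mask}
    def f(p):
        e=0
        for n,m in ms.items(): e+=np.abs(hullmask(n,box(p[0],p[1],p[2],z0,h))-m).sum()/max(m.sum(),1)
        return e
    best=None
    for dy in(-.25,0,.25):
        r=minimize(f,x0,method='Nelder-Mead',options=dict(initial_simplex=np.array(x0)+np.array([[0,0,dy],[8,0,dy],[0,8,dy],[0,0,dy+.1]]),xatol=.05,fatol=1e-4))
        if best is None or r.fun<best.fun: best=r
    return best.x.round(3),round(best.fun,3)
E
python3 - <<'E'
from h import *
np.set_printoptions(precision=3,suppress=True)
ims={n:cv2.imread(f'pics/{n}0.png')[:,:,::-1] for n in("top","side")}
for nm,z0,h,x0,sd in(("stack",0,88,[452,13,0],dict(top=(333,280),side=(354,250))),
  ("open",0,44,[672,-18,.3],dict(top=(340,184),side=(296,219))),
  ("front",0,44,[420,303,.2],dict(top=(190,306),side=(268,350)))):
    ms={n:whitemask(ims[n],sd[n]) for n in sd}
    print(nm,[m.sum() for m in ms.values()],fit(ms,x0,z0,h),[fit({n:ms[n]},x0,z0,h) for n in ms])
im=ims["top"]
cv2.imwrite('pics/bin.png',cv2.resize(im[170:340,100:270],(680,680),interpolation=cv2.INTER_CUBIC)[:600,:,::-1])
q=sense()["tool_rot"]; from scipy.spatial.transform import Rotation as R
print(R.from_quat(q,scalar_first=True).as_matrix())
E
```

```text
stack [np.float32(1445.0), np.float32(2612.0)] (array([460.942,  -1.166,  -0.158]), np.float64(0.322)) [(array([459.564,  -0.564,  -0.148]), np.float64(0.071)), (array([462.378,  -2.074,  -0.177]), np.float64(0.243))]
open [np.float32(1299.0), np.float32(943.0)] (array([681.465, -17.633,   0.436]), np.float64(0.248)) [(array([681.104, -18.005,   0.426]), np.float64(0.032)), (array([681.179, -16.797,   0.453]), np.float64(0.211))]
front [np.float32(1358.0), np.float32(1948.0)] (array([404.159, 317.759,   0.265]), np.float64(0.138)) [(array([403.948, 319.405,   0.257]), np.float64(0.077)), (array([405.11 , 316.384,   0.265]), np.float64(0.03))]
[[ 0.964  0.265 -0.   ]
 [ 0.265 -0.964  0.   ]
 [ 0.    -0.    -1.   ]]
```

View pics/bin.png

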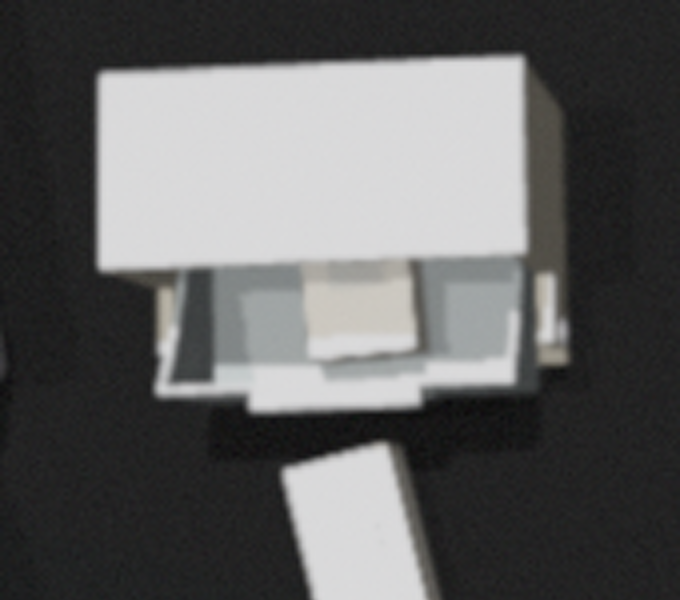

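The crop shows the hood's corners at crop pixels (97,72), (525,56), (527,253) and (98,271). The lip runs from (250,408) to (420,402), and the bin carton's front end is at about (310-415, 355).

```bash
python3 - <<'E'
from h import *
np.set_printoptions(precision=1,suppress=True)
f=lambda a:np.array(a,float)/4-.375+[100,170]
hd=ray("top",f([(97,72),(525,56),(527,253),(98,271)]),166)
print(hd)
yv=(hd[0]-hd[1]+hd[3]-hd[2])[:2]; yaw=np.arctan2(-yv[0],yv[1]); print("yaw",yaw,np.linalg.norm(yv)/2)
ex=np.array([np.cos(yaw),np.sin(yaw)]); ey=np.array([-ex[1],ex[0]])
o=hd.mean(0)[:2]-ex*27.5; print("origin",o,"pivot",o-65*ex,"rim",o-83*ex)
print("lip at z115:",[( (p[:2]-o)@ex,(p[:2]-o)@ey) for p in ray("top",f([(250,411),(420,404)]),115)])
H=lambda a,b,z:[*(o+a*ex+b*ey),z]
c=ray("top",f([(303,262),(307,345),(413,340),(411,262)]),60)
print("carton z60",[((p[:2]-o)@ex,(p[:2]-o)@ey) for p in c])
import cv2
p=proj("side",[H(-85,-95,115),H(-85,95,115),H(-23,-110,166),H(-23,110,166)]);print(p)
# wrist cam in tool frame
from scipy.spatial.transform import Rotation as R
s=sense();Rm=R.from_quat(s["tool_rot"],scalar_first=True).as_matrix();M=T("wrist")
print("cam in tool",Rm.T@(M[:3,3]-s["tool_pos"]),Rm.T@M[:3,:3]); print(get_calibration("wrist")["K"])
E
```

```text
[[646.5 429.9 166. ]
 [652.9 207.2 166. ]
 [551.6 204.9 166. ]
 [543.3 426.  166. ]]
yaw 0.03313594429704364 222.02498833345487
origin [571.1 316.1] pivot [506.1 313.9] rim [488.1 313.3]
lip at z115: [(np.float64(-95.5638161016494), np.float64(45.486934452600664)), (np.float64(-94.93095614785445), np.float64(-45.12189365950535))]
carton z60 [(np.float64(-11.288112771806501), np.float64(28.76075190238791)), (np.float64(-57.34537906594491), np.float64(27.158480369217973)), (np.float64(-56.668754822645084), np.float64(-31.83960530491916)), (np.float64(-13.522120715503267), np.float64(-31.51388541922172))]
[[275.2 275. ]
 [202.2 325.2]
 [259.1 239.6]
 [172.1 293.9]]
cam in tool [  64.5   -0.9 -195.1] [[-0.  -1.  -0.2]
 [ 1.   0.  -0. ]
 [ 0.  -0.2  1. ]]
[[374.7   0.  313.6]
 [  0.  374.7 242.7]
 [  0.    0.    1. ]]
```

```bash
python3 -m crank '[[[0,0,0.4,1.4,1.7,0.1,-1],[0,0,0.6,2.8,3.4,0.2,-1],[0,0,0.6,4.2,5.1,0.4,-1],[0,0,0.6,5.6,6.8,0.4,-1],[0,0,0.6,5.6,6.8,0.4,-1]]]' 30; python3 -m crank '[[[0,0,0.4,1.4,1.7,0,-1],[0,0,0.6,2.8,3.4,0,-1],[0,0,0.6,4.2,5.1,0,-1],[0,0,0.6,5.6,6.8,0,-1],[0,0,0.6,5.6,6.8,0,-1]]]'; python3 -m crank '[[[0,0,0.4,1.4,1.7,0,-1],[0,0,0.6,2.8,3.4,0,-1],[0,0,0.6,4.2,5.1,0,-1],[0,0,0.6,5.6,6.65,0,-1],[0,0,0.6,5.6,6.65,0,-1]]]'
python3 - <<'E'
from h import *
np.set_printoptions(precision=3,suppress=True)
s=sense();im=snap("wrist","w1.png");print(s["tool_pos"],s["qpos"])
from scipy.spatial.transform import Rotation as R
Rm=R.from_quat(s["tool_rot"],scalar_first=True).as_matrix();print(np.arctan2(Rm[1,0],Rm[0,0]))
p=proj("wrist",[[681,-18,44]])[0];print(p)
m=whitemask(im,p,200,110);print(m.sum(),fit({"wrist":m},[681,-18,.43],0,44))
E
```

```text
time: 1.6
tool_pos: [331.9, -432.6, 201.1]
tool_rot: [0.0, 0.987, 0.159, 0.0]
ft_force: [-0.2, 0.3, 0.6]
opening: 93.3
grip_force: 0.0
time: 2.1
tool_pos: [490.8, -239.5, 201.1]
tool_rot: [0.0, 0.983, 0.185, 0.0]
ft_force: [0.7, -0.7, -0.3]
opening: 92.8
grip_force: 0.0
time: 2.6
tool_pos: [651.7, -48.2, 200.9]
tool_rot: [0.0, 0.978, 0.211, 0.0]
ft_force: [0.7, -1.4, 0.1]
opening: 93.2
grip_force: 0.0
[651.75  -48.155 200.884] [ 0.114  0.614 -0.131  1.393  0.083  1.139 -1.175]
0.42483508818899746
[309.799 190.692]
7910.0 (array([689.461,   3.387,   0.458]), np.float64(0.101))
```

View pics/w1.png

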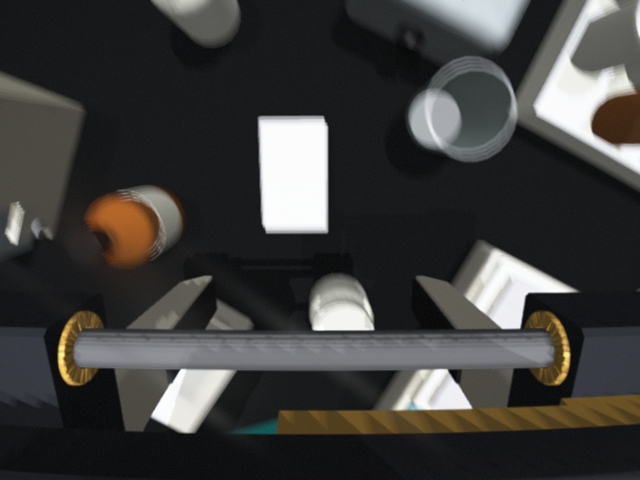

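The carton shows at (258-328, 117-233) in the wrist view. The arm was probably still settling, so I'll retake it at rest.

```bash
cat >> h.py <<'E'
def wfit(x0,z0=0,h=44,name=None,thr=110,rad=200):
    from scipy.spatial.transform import Rotation as R
    np.set_printoptions(precision=3,suppress=True)
    s=sense();t=T("wrist");im=snap("wrist",name)
    Rm=R.from_quat(s["tool_rot"],scalar_first=True).as_matrix()
    p=proj("wrist",[[x0[0],x0[1],z0+h]])[0]
    m=whitemask(im,p,rad,thr)
    print("tool",s["tool_pos"],"yaw",np.arctan2(Rm[1,0],Rm[0,0]),"qd",np.abs(s["qd"]).max(),"n",m.sum(),"drift",np.abs(T("wrist")-t).max())
    print(fit({"wrist":m},x0,z0,h),"pixpred",p)
E
python3 -c "
from h import *
wfit([681,-18,.43]); wfit([681,-18,.43],thr=200)
im=camera('top');m=whitemask(im,(340,184));print(fit({'top':m},[681,-18,.43],0,44)); print(T('wrist')[:3,3],sense()['tool_pos'])"
```

```text
tool [656.7   -35.939 200.092] yaw 0.4373606157531068 qd 0.12629198234127062 n 7060.0 drift 2.577457737076294
(array([675.01 , -19.037,   0.436]), np.float64(0.021)) pixpred [308.039 185.91 ]
tool [653.849 -38.957 199.817] yaw 0.43759736585759895 qd 0.0808691643421297 n 6863.0 drift 4.577645852682037
(array([675.855, -23.529,   0.425]), np.float64(0.013)) pixpred [303.112 181.042]
(array([691.657,  -1.214,  -0.162]), np.float64(1253.188))
[709.265 -20.237 395.116] [650.807 -48.124 200.035]
```

```bash
python3 -m crank '[[[0,0,0,0,0,0,-1],[0,0,0,0,0,0,-1],[0,0,0,0,0,0,-1]]]'; python3 -c "
from h import *
wfit([681,-18,.43]); wfit([681,-18,.43],thr=200)"
```

```text
time: 3.1
tool_pos: [650.0, -51.7, 201.0]
tool_rot: [0.0, 0.978, 0.209, -0.0]
ft_force: [-0.0, -0.1, 0.4]
opening: 93.1
grip_force: 0.0
tool [650.05  -51.675 201.047] yaw 0.42212683699324544 qd 0.0071680494780151606 n 7162.0 drift 0.3672113813398141
(array([678.645, -16.04 ,   0.431]), np.float64(0.018)) pixpred [295.916 175.908]
tool [650.168 -51.288 201.047] yaw 0.42268179610100937 qd 0.006991675626677353 n 6886.0 drift 0.3572669067086096
(array([678.604, -15.934,   0.431]), np.float64(0.018)) pixpred [296.289 176.178]
```

```bash
python3 -m crank '[[[0,0,0.1,0.5,0.6,0,-1],[0,0,0.1,0.95,1.2,-1,-1],[0,0,0.1,0.95,1.2,-2.3,-1],[0,0,0.1,0.95,1.2,-3.5,-1],[0,0,0.1,0.95,1.2,-4.5,-1]]]' 25;python3 -m crank '[[[0,0,0,0,0,-0.8,-1],[0,0,0,0,0,-1.4,-1],[0,0,0,0,0,-1.7,-1],[0,0,0,0,0,-1.7,-1],[0,0,0,0,0,-1.7,0.2]]]';python3 -m crank '[[[0,0,0,0,0,0,0.5],[0,0,0,0,0,0,0.8],[0,0,0,0,0,0,1],[0,0,0,0,0,0,1]]]'
```

```text
time: 3.7
tool_pos: [678.2, -14.1, 63.7]
tool_rot: [-0.0, 0.977, 0.215, -0.001]
ft_force: [-0.1, 0.0, -0.2]
opening: 92.8
grip_force: 0.0
time: 4.2
tool_pos: [679.9, -13.9, 15.6]
tool_rot: [0.0, 0.977, 0.215, 0.001]
ft_force: [0.7, -0.6, -0.3]
opening: 88.2
grip_force: 0.0
time: 4.6
tool_pos: [679.3, -13.7, 15.2]
tool_rot: [0.0, 0.977, 0.215, 0.0]
ft_force: [-0.3, 0.4, -0.0]
opening: 57.6
grip_force: 0.0
```

```bash
python3 -m crank '[[[0,0,0,0,0,0,1],[0,0,0,0,0,0,1]]]';python3 -m crank '[[[0,0,0,0,0,0.3,1],[0,0,0,0,0,1,1],[0,0,0,0,0,2,1],[0,0,0,0,0,3.2,1],[0,0,0,0,0,4.5,1]]]'
```

```text
time: 4.8
tool_pos: [679.3, -13.7, 15.0]
tool_rot: [0.0, 0.977, 0.215, 0.0]
ft_force: [-0.3, -1.3, 1.0]
opening: 41.7
grip_force: 0.6
time: 5.3
tool_pos: [678.4, -13.7, 150.9]
tool_rot: [-0.0, 0.977, 0.215, -0.001]
ft_force: [1.1, 0.4, 0.1]
opening: 2.6
grip_force: 0.0
```

```bash
python3 -m crank '[[[0,0,0,0,0,0,-1],[0,0,0,0,0,0.8,-1],[0,0,0,0,0,1.6,-1],[0,0,0,0,0,1.6,-1],[0,0,0,0,0,1.6,-1]]]';python3 -c "
from h import *
wfit([681,-18,.43],name='w2.png')"
```

```text
time: 5.8
tool_pos: [678.8, -13.7, 197.5]
tool_rot: [-0.0, 0.977, 0.215, -0.0]
ft_force: [0.2, -0.1, -1.1]
opening: 37.7
grip_force: 0.0
tool [678.811 -13.714 197.542] yaw 0.4337191502784069 qd 0.03232224507527719 n 6773.0 drift 1.206499859507062
(array([676.803, -16.434,   0.43 ]), np.float64(0.023)) pixpred [320.514 219.922]
```

View pics/w2.png

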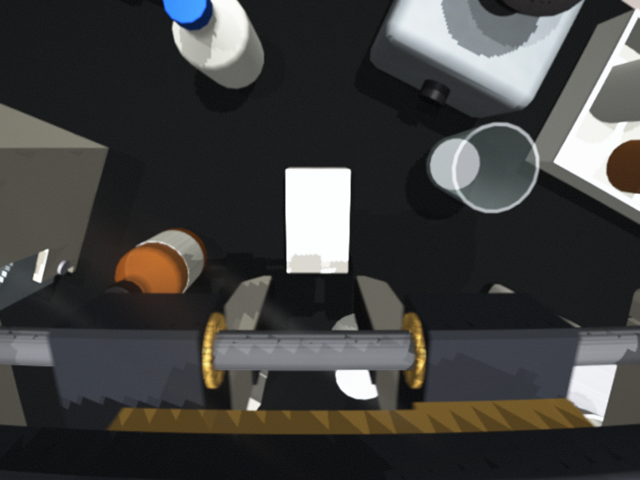

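The carton is at (286-350, 168-272), unmoved, so the fingers never held it. I'll go down again open, look from the side and the wrist, then close in steps.

```bash
python3 -m crank '[[[0,0,0,0,-0.05,-1.5,-1],[0,0,0,0,-0.05,-3,-1],[0,0,0,0,-0.05,-4.2,-1],[0,0,0,0,-0.05,-5,-1],[0,0,0,0,-0.05,-5.2,-1]]]' 25;python3 -m crank '[[[0,0,0,0,0,-0.5,-1],[0,0,0,0,0,-0.9,-1],[0,0,0,0,0,-0.9,-1]]]'; python3 -c "
from h import *
a=snap('side');b=snap('wrist');print(sense()['tool_pos'],sense()['opening'],proj('side',sense()['tool_pos']),proj('wrist',sense()['tool_pos']))
a=cv2.resize(a[130:320,200:400],(400,380)); b=cv2.resize(b,(400,300)); b=np.vstack([b,np.zeros((80,400,3),np.uint8)])
cv2.imwrite('pics/c1.png',np.hstack([a,b])[:,:,::-1])"
```

```text
time: 6.35
tool_pos: [674.7, -15.3, 36.2]
tool_rot: [-0.001, 0.977, 0.215, -0.005]
ft_force: [-0.7, -0.1, 0.7]
opening: 81.9
grip_force: 0.0
time: 6.65
tool_pos: [677.9, -15.3, 13.2]
tool_rot: [-0.0, 0.977, 0.215, -0.001]
ft_force: [0.1, -0.5, -0.2]
opening: 93.2
grip_force: 0.0
[679.54356353 -15.20693812  15.16634029] 92.59318487495136 [[294.94065948 223.58589747]] [[315.94546657 272.04982761]]
```

View pics/c1.png

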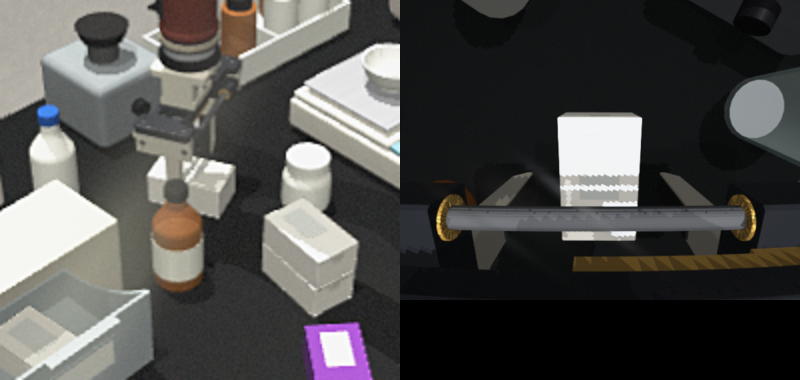

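```bash
python3 -m crank '[[[0,0,0,0,0,0,0],[0,0,0,0,0,0,0.3],[0,0,0,0,0,0,0.3]]]' 30;python3 -m crank '[[[0,0,0,0,0,0,0.5]]]' 30;python3 -m crank '[[[0,0,0,0,0,0,0.5]]]' 30;python3 -m crank '[[[0,0,0,0,0,0,0.5]]]' 30;  python3 -c "
from h import *
a=snap('side');b=snap('wrist');print(sense()['tool_pos'],sense()['opening'],sense()['grip_force'])
a=cv2.resize(a[130:320,200:400],(400,380)); b=cv2.resize(b,(400,300)); b=np.vstack([b,np.zeros((80,400,3),np.uint8)])
cv2.imwrite('pics/c2.png',np.hstack([a,b])[:,:,::-1])"
```

```text
time: 7.05
tool_pos: [679.5, -15.2, 15.4]
tool_rot: [0.0, 0.977, 0.215, 0.001]
ft_force: [-0.7, 0.9, -0.7]
opening: 73.7
grip_force: 0.0
time: 7.15
tool_pos: [679.3, -15.2, 15.1]
tool_rot: [0.0, 0.977, 0.215, 0.0]
ft_force: [0.4, 0.8, 0.8]
opening: 65.4
grip_force: 0.0
time: 7.25
tool_pos: [679.4, -15.5, 15.0]
tool_rot: [0.0, 0.977, 0.215, 0.0]
ft_force: [-0.1, -1.0, 0.0]
opening: 57.5
grip_force: 0.2
time: 7.35
tool_pos: [679.3, -15.3, 15.0]
tool_rot: [0.0, 0.977, 0.215, 0.0]
ft_force: [0.8, 0.8, 1.7]
opening: 49.4
grip_force: 0.6
[679.35378774 -15.18501159  14.95926459] 41.56165134635629 0.7583658001385629
```

```bash
for i in 1 2 3 4; do python3 -m crank '[[[0,0,0,0,0,0,1],[0,0,0,0,0,0,1]]]' 30 | egrep 'time|open|grip|ft'; done; python3 -c "
from h import *
a=snap('side');b=snap('wrist')
a=cv2.resize(a[130:320,200:400],(400,380)); b=cv2.resize(b,(400,300)); b=np.vstack([b,np.zeros((80,400,3),np.uint8)])
cv2.imwrite('pics/c2.png',np.hstack([a,b])[:,:,::-1])"
```

```text
time: 7.65
ft_force: [0.9, 0.0, 2.5]
opening: 25.4
grip_force: 1.1
time: 7.85
ft_force: [0.2, -1.0, 2.1]
opening: 9.2
grip_force: 1.4
time: 8.05
ft_force: [-0.5, 0.1, 3.7]
opening: 0.8
grip_force: 1.7
time: 8.25
ft_force: [-0.3, -0.1, 4.0]
opening: 0.5
grip_force: 2.0
```

View pics/c2.png

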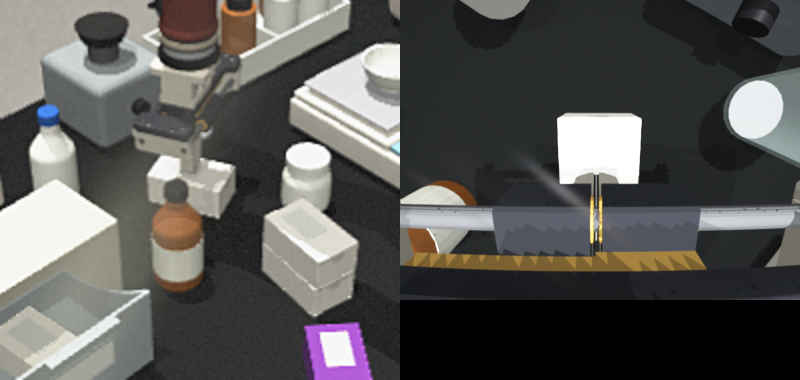

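```bash
python3 -c "
from h import *
b=snap('wrist');a=snap('side');print(sense())
b=cv2.resize(b[170:330,220:400],(450,400),interpolation=2); a=cv2.resize(a[170:250,260:330],(350,400),interpolation=2)
cv2.imwrite('pics/c3.png',np.hstack([a,b])[:,:,::-1])"
```

```text
{'time': 8.45, 'qpos': array([ 0.05315465,  0.8460353 , -0.1151276 ,  1.49198755,  0.11887976,
        0.80980416, -1.24268002]), 'qd': array([ 0.00117252,  0.00049325, -0.0006386 , -0.00036506, -0.00063814,
        0.0001867 ,  0.00074582]), 'joint_torque': array([ 3.07364808e-02, -4.82219088e+01, -9.88887437e-01, -1.21873677e+01,
       -1.20389153e-02, -6.23471523e-02,  2.77335157e-04]), 'tool_pos': array([679.33822131, -15.21337741,  14.93742431]), 'tool_rot': array([2.13912870e-07, 9.76589552e-01, 2.15111024e-01, 3.05190917e-04]), 'ft_force': array([-0.28202061, -0.53349906,  5.56794409]), 'moment': array([-0.01783372, -0.02242983,  0.01446275]), 'grip_force': 2.3529009707272053, 'opening': 0.4321887310375682}
```

View pics/c3.png

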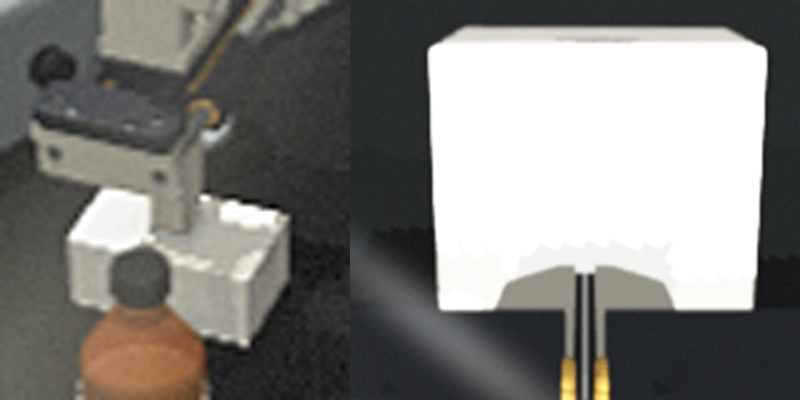

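The shut fingers appear to be inside the carton, which makes no physical sense. I'll lift, then touch the carton's top gently to check whether there is real contact.

```bash
python3 -m crank '[[[0,0,0,0,0,0.3,1],[0,0,0,0,0,0.7,1],[0,0,0,0,0,1.1,1],[0,0,0,0,0,1.5,1],[0,0,0,0,0,1.5,1]]]' 30 | egrep 'pos|ft|grip'; for i in 1 2 3 4; do python3 -m crank '[[[0,0,0,0,0,-0.15,1],[0,0,0,0,0,-0.15,1]]]' 30 | egrep 'pos|ft|grip';done; python3 -m crank '[[[0,0,0,0,0,1,0],[0,0,0,0,0,2,-1],[0,0,0,0,0,3,-1],[0,0,0,0,0,4,-1],[0,0,0,0,0,4,-1]]]' 30;python3 -m crank '[[[0,0,0,0,0,0,-1],[0,0,0,0,0,0,-1],[0,0,0,0,0,0,-1]]]'|egrep 'open';python3 -c "
from h import *
wfit([681,-18,.43])"
```

```text
tool_pos: [680.9, -15.2, 62.5]
ft_force: [0.7, 0.8, -0.5]
grip_force: 0.0
tool_pos: [677.9, -15.3, 53.8]
ft_force: [-1.2, 0.8, 0.4]
grip_force: 0.0
tool_pos: [678.0, -15.3, 49.2]
ft_force: [-0.7, -0.3, -0.2]
grip_force: 0.0
tool_pos: [678.4, -15.2, 45.2]
ft_force: [0.7, -0.8, 0.2]
grip_force: 0.0
tool_pos: [678.5, -15.2, 40.9]
ft_force: [0.2, -0.9, 0.5]
grip_force: 0.0
time: 10.25
tool_pos: [682.6, -15.0, 167.2]
tool_rot: [0.001, 0.977, 0.215, 0.005]
ft_force: [-0.2, 0.5, 0.8]
opening: 36.2
grip_force: 0.0
opening: 59.9
tool [677.958 -15.324 159.851] yaw 0.4336808774318903 qd 0.006694523169232945 n 8434.0 drift 0.20661557362763006
(array([678.453, -16.551,   0.434]), np.float64(0.014)) pixpred [319.681 226.908]
```

```bash
python3 -m crank '[[[0,0,-0.2,-0.5,0.6,1.2,-1],[0,0,-0.4,-1.4,1.7,1.6,-1],[0,0,-0.6,-2.4,2.9,1.6,-1],[0,0,-0.8,-3.4,4.1,1.6,-1],[0,0,-1,-4.4,5.3,1.6,-1]]]';python3 -m crank '[[[0,0,-0.2,-1,1.2,0,-1],[0,0,-0.4,-2,2.4,0,-1],[0,0,-0.6,-3,3.6,0,-1],[0,0,-0.8,-4,4.8,0,-1],[0,0,-1,-4.7,5.8,0,-1]]]';python3 -m crank '[[[0,0,0,0,0,0,-1],[0,0,0,0,0,0,-1],[0,0,0,0,0,0,-1],[0,0,0,0,0,0,-1],[0,0,0,0,0,0,-1]]]';python3 -c "
from h import *
wfit([404,318,.26]);wfit([404,318,.26])"
```

```text
time: 11.1
tool_pos: [545.5, 145.0, 209.1]
tool_rot: [-0.0, 0.985, 0.172, -0.0]
ft_force: [0.5, 1.2, -0.1]
opening: 92.4
grip_force: 0.0
time: 11.6
tool_pos: [403.2, 319.8, 209.3]
tool_rot: [-0.0, 0.991, 0.13, -0.001]
ft_force: [1.0, 0.8, 0.3]
opening: 93.1
grip_force: 0.0
time: 12.1
tool_pos: [407.0, 316.5, 209.5]
tool_rot: [0.0, 0.992, 0.128, -0.0]
ft_force: [-0.1, -1.0, -0.6]
opening: 93.3
grip_force: 0.0
tool [407.029 316.472 209.509] yaw 0.25628883153511717 qd 0.005947299814286116 n 6278.0 drift 0.25495386367765605
(array([402.338, 317.597,   0.265]), np.float64(0.029)) pixpred [312.722 220.827]
tool [406.833 316.715 209.563] yaw 0.2568055084955927 qd 0.008454641274757521 n 6287.0 drift 0.24470739078196857
(array([402.247, 317.465,   0.258]), np.float64(0.027)) pixpred [313.031 220.715]
```

```bash
python3 -m crank '[[[0,0,0,-0.1,0,-1,-1],[0,0,0,-0.13,0.03,-2.4,-1],[0,0,0,-0.13,0.03,-3.8,-1],[0,0,0,-0.13,0.03,-5.2,-1],[0,0,0,-0.13,0.03,-6,-1]]]' 30 |egrep pos;python3 -m crank '[[[0,0,0,0,0,-0.4,-0.2],[0,0,0,0,0,-0.48,0.2],[0,0,0,0,0,-0.48,0.2],[0,0,0,0,0,-0.48,0.3],[0,0,0,0,0,-0.48,0.3]]]';python3 -m crank '[[[0,0,0,0,0,0,0.5]]]'; python3 -m crank '[[[0,0,0,0,0,0,0.5]]]'|egrep 'open|grip'; python3 -m crank '[[[0,0,0,0,0,0,0.5]]]'|egrep 'ft|open|grip'
```

```text
tool_pos: [401.1, 317.2, 26.9]
time: 13.2
tool_pos: [403.1, 319.4, 16.6]
tool_rot: [-0.001, 0.992, 0.129, 0.001]
ft_force: [-1.1, -0.4, 0.3]
opening: 57.5
grip_force: 0.0
time: 13.3
tool_pos: [402.7, 319.1, 16.2]
tool_rot: [-0.001, 0.992, 0.129, 0.001]
ft_force: [-0.1, 0.9, -0.4]
opening: 49.6
grip_force: 0.0
opening: 41.4
grip_force: 0.0
ft_force: [0.7, 0.3, 0.4]
opening: 33.7
grip_force: 0.0
```

Neither carton is gripped. The tips may really be higher than reported, so I'll test that by fitting the carton's apparent height in the wrist view and looking at the tip from the side.

```bash
python3 -c "
from h import *
s=sense();a=snap('side');b=snap('wrist');print(s['tool_pos'],s['opening'],s['ft_force'],proj('side',[s['tool_pos'],s['tool_pos']+[0,0,30]]))
a=cv2.resize(a[280:400,200:350],(500,400),interpolation=2); b=cv2.resize(b[:,200:440],(300,400),interpolation=2)
cv2.imwrite('pics/c4.png',np.hstack([a,b])[:,:,::-1])"
python3 -m crank '[[[0,0,0,0,0,1,-1],[0,0,0,0,0,2.2,-1],[0,0,0,0,0,3.2,-1],[0,0,0,0,0,4,-1],[0,0,0,0,0,4,-1]]]'|egrep pos
python3 -m crank '[[[0,0,0,0,0,0,-1],[0,0,0,0,0,0,-1],[0,0,0,0,0,0,-1],[0,0,0,0,0,0,-1]]]'|egrep pos
python3 -c "
from h import *
s=sense();im=camera('wrist');c=T('wrist');print(s['tool_pos'],c[:3,3])
p=proj('wrist',[[403,318,44]])[0];m=whitemask(im,p,200,110)
for z in range(-60,61,20): print(z,fit({'wrist':m},[403,318,.26],z,44))
"
```

```text
[402.30098211 318.74693743  15.54595603] 33.7442346309279 [0.74830591 0.29531919 0.41194093] [[268.5579717  356.12445179]
 [267.83787417 346.72570746]]
tool_pos: [404.1, 320.4, 138.5]
tool_pos: [401.6, 318.2, 134.2]
[401.63908795 318.23648224 134.23092384] [464.0932308  335.96507688 329.43207404]
-60 (array([3.97849e+02, 3.18669e+02, 2.55000e-01]), np.float64(0.292))
-40 (array([3.98673e+02, 3.17457e+02, 2.32000e-01]), np.float64(0.208))
-20 (array([4.00633e+02, 3.16612e+02, 2.36000e-01]), np.float64(0.107))
0 (array([4.02370e+02, 3.17353e+02, 2.57000e-01]), np.float64(0.023))
20 (array([4.03175e+02, 3.18147e+02, 2.36000e-01]), np.float64(0.158))
40 (array([4.04022e+02, 3.18904e+02, 2.30000e-01]), np.float64(0.338))
60 (array([4.03468e+02, 3.22680e+02, 2.57000e-01]), np.float64(0.565))
```

View pics/c4.png

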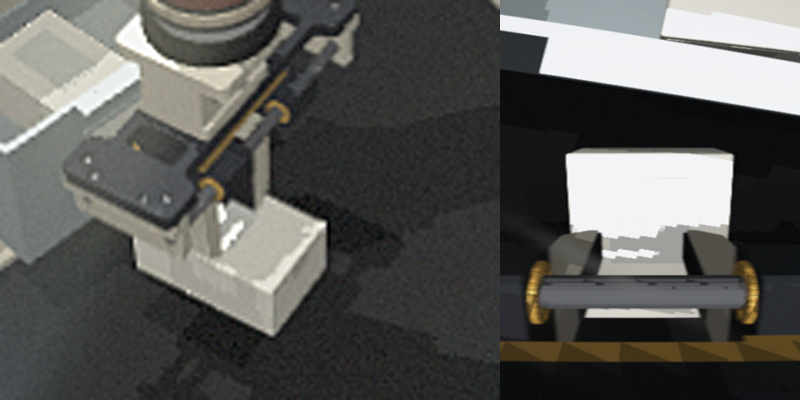

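The fit confirms the heights: the best residual is at z0 = 0. The visible fingertips overlap the carton, and the slight upward force earlier came at tip height 15. So I'll grip lower, with the grasp point at the carton's middle (tip about 4 mm up).

```bash
python3 -m crank '[[[0,0,0,0.03,-0.02,-1,-1],[0,0,0,0.03,-0.02,-2.2,-1],[0,0,0,0.03,-0.02,-3.3,-1],[0,0,0,0.03,-0.02,-4.1,-1],[0,0,0,0.03,-0.02,-4.3,-0.5]]]' 30 |egrep 'pos|ft';python3 -m crank '[[[0,0,0,0,0,-0.05,0],[0,0,0,0,0,-0.05,0.2],[0,0,0,0,0,-0.05,0.3],[0,0,0,0,0,-0.05,0.3],[0,0,0,0,0,-0.05,0.3]]]';python3 -m crank '[[[0,0,0,0,0,0,0.5]]]'; python3 -m crank '[[[0,0,0,0,0,0,0.5]]]'|egrep 'ft|open|grip'; python3 -m crank '[[[0,0,0,0,0,0,0.5]]]'|egrep 'ft|open|grip'
```

```text
tool_pos: [401.3, 316.6, 3.5]
ft_force: [-0.1, -0.4, 0.2]
time: 15.55
tool_pos: [404.0, 317.8, 5.9]
tool_rot: [-0.0, 0.992, 0.129, 0.001]
ft_force: [-0.2, -1.6, 6.4]
opening: 59.6
grip_force: 30.0
time: 15.65
tool_pos: [404.0, 317.8, 5.9]
tool_rot: [-0.0, 0.992, 0.129, 0.001]
ft_force: [-0.4, -1.3, 6.8]
opening: 59.7
grip_force: 30.0
ft_force: [-0.4, -1.9, 6.1]
opening: 59.8
grip_force: 30.0
ft_force: [-0.4, -2.0, 6.6]
opening: 59.6
grip_force: 30.0
```

Now it grips: opening 59.7 mm at 30 N. I'll lift it and look at the stack from its -y side, with the tool yawed so the camera sees the stack.

```bash
python3 -m crank '[[[0,0,0,0,0,0.3,1],[0,0,0,0,0,1,1],[0,0,0,0,0,2.2,1],[0,0,0,0,0,3.5,1],[0,0,0,0,-0.3,4.8,1]]]' 30 |egrep 'pos|open|ft';python3 -m crank '[[[0,0,0.8,0.1,-0.8,1,1],[0,0,2,0.3,-2,2,1],[0,0,3.3,0.4,-3.3,2.2,1],[0,0,4.6,0.6,-4.6,2.2,1],[0,0,5.9,0.7,-5.9,2.2,1]]]'|egrep pos;python3 -m crank '[[[0,0,1.3,0.1,-1.3,0,1],[0,0,2.6,0.3,-2.6,0,1],[0,0,3.9,0.5,-3.9,0,1],[0,0,5.2,0.6,-5.2,0,1],[0,0,6.4,0.8,-6.4,0,1]]]'|egrep pos;python3 -m crank '[[[0,0,1.3,0.1,-1.2,0,1],[0,0,2.3,0.3,-2.2,0,1],[0,0,2.7,0.3,-2.6,0,1],[0,0,2.7,0.3,-2.6,0,1],[0,0,2.7,0.3,-2.6,0,1]]]'|egrep pos;python3 -m crank '[[[0,0,0,0,0,0,1],[0,0,0,0,0,0,1],[0,0,0,0,0,0,1]]]';python3 -c "
from h import *
wfit([458,0,-.15],44,44,name='w3.png',thr=150)
wfit([458,0,-.15],0,88,thr=110)"
```

```text
tool_pos: [401.9, 310.4, 150.2]
ft_force: [1.3, 0.7, -3.0]
opening: 59.7
tool_pos: [423.7, 130.7, 215.3]
tool_pos: [446.9, -61.4, 214.8]
tool_pos: [456.5, -136.7, 214.6]
time: 18.15
tool_pos: [457.1, -136.9, 214.9]
tool_rot: [-0.0, 0.707, 0.707, 0.0]
ft_force: [0.4, -1.0, -3.4]
opening: 59.5
grip_force: 30.0
tool [ 457.111 -136.904  214.873] yaw 1.5698379938281037 qd 0.005438774651771698 n 9757.0 drift 0.23195195899666032
(array([459.439,  -0.697,  -0.148]), np.float64(0.079)) pixpred [316.493  61.086]
tool [ 457.154 -137.142  214.886] yaw 1.5694402997306207 qd 0.005571229979504627 n 9934.0 drift 0.20343721860932362
(array([459.602,  -0.526,  -0.149]), np.float64(0.117)) pixpred [316.441  60.788]
```

```bash
python3 -m crank '[[[0,0,-1.2,0,0.4,0,1],[0,0,-2.8,0,0.8,0,1],[0,0,-4.4,0.1,1.2,0,1],[0,0,-6,0.1,1.6,0,1],[0,0,-7.6,0.1,2,0,1]]]'|egrep pos;python3 -m crank '[[[0,0,-1.6,0,0.4,0,1],[0,0,-3.2,0,0.8,0,1],[0,0,-4.8,0,1.2,0,1],[0,0,-6.4,0,1.6,0,1],[0,0,-8,0,2,0,1]]]'|egrep pos;python3 -m crank '[[[0,0,-1.6,0,0.3,-0.6,1],[0,0,-3,0.03,0.54,-1.4,1],[0,0,-4,0.03,0.54,-2.2,1],[0,0,-4.1,0.03,0.54,-2.8,1],[0,0,-4.1,0.03,0.54,-3,1]]]'|egrep pos;python3 -m crank '[[[0,0,0,0,0,0,1],[0,0,0,0,0,0,1],[0,0,0,0,0,0,1]]]';python3 -c "
from h import *
from scipy.spatial.transform import Rotation as R
Rm=R.from_quat(sense()['tool_rot'],scalar_first=True).as_matrix();print(sense()['tool_pos'],np.arctan2(Rm[1,0],Rm[0,0]),Rm[:,2])"
```

```text
tool_pos: [460.1, -77.2, 214.8]
tool_pos: [460.0, -17.1, 214.8]
tool_pos: [459.7, -1.3, 123.2]
time: 20.05
tool_pos: [462.0, -1.8, 125.8]
tool_rot: [-0.0, 0.997, -0.075, 0.001]
ft_force: [-1.1, -0.3, -2.4]
opening: 59.6
grip_force: 30.0
[461.9619936   -1.7702706  125.78648578] -0.15112093231128787 [ 2.52713499e-03  2.30207322e-04 -9.99996780e-01]
```

```bash
python3 -m crank '[[[0,0,0.03,-0.03,0.03,-0.4,1],[0,0,0.03,-0.03,0.03,-0.7,1],[0,0,0.03,-0.03,0.03,-0.9,1],[0,0,0.03,-0.03,0.03,-0.98,1],[0,0,0.03,-0.03,0.03,-0.98,1]]]'|egrep 'pos|ft';python3 -m crank '[[[0,0,0,0,0,-0.04,1],[0,0,0,0,0,-0.04,1]]]'|egrep 'pos|ft';python3 -m crank '[[[0,0,0,0,0,-0.04,1],[0,0,0,0,0,-0.04,1]]]'|egrep 'pos|ft'
```

```text
tool_pos: [460.0, -0.9, 95.2]
ft_force: [0.7, -0.2, -3.9]
tool_pos: [460.3, -0.8, 94.3]
ft_force: [-0.2, -0.1, -1.9]
tool_pos: [460.4, -0.8, 93.9]
ft_force: [-2.2, 0.5, 4.2]
```

```bash
python3 -m crank '[[[0,0,0,0,0,0,0.2],[0,0,0,0,0,0,0],[0,0,0,0,0,0,-0.5],[0,0,0,0,0,0,-1],[0,0,0,0,0,0.2,-1]]]'|egrep 'pos|ft|open';python3 -m crank '[[[0,0,0,0,0,0.8,-1],[0,0,0,0,0,2,-1],[0,0,0,0,0,3.2,-1],[0,0,0,0,0,4.2,-1],[0,0,0,0,0,4.2,-1]]]'|egrep 'pos|ft';python3 -m crank '[[[0,0,0,0,0,0,-1],[0,0,0,0,0,0,-1],[0,0,0,0,0,0,-1]]]'|egrep pos; python3 -c "
from h import *
wfit([459.5,-.6,-.148],88,44,thr=200,name='w4.png')
wfit([459.5,-.6,-.148],88,44,thr=235)"
```

```text
tool_pos: [459.7, -0.8, 98.7]
ft_force: [0.3, 0.1, -0.3]
opening: 79.0
tool_pos: [463.3, -0.8, 229.3]
ft_force: [0.3, -0.2, 0.1]
tool_pos: [459.1, -0.9, 223.7]
tool [459.082  -0.883 223.702] yaw -0.14835942572704733 qd 0.005870811958711694 n 9263.0 drift 0.12236642594382374
(array([458.225,   0.005,  -0.146]), np.float64(0.049)) pixpred [313.696 233.939]
tool [459.196  -0.886 223.764] yaw -0.1484080333614699 qd 0.006136550614126538 n 7648.0 drift 0.19094861112137096
(array([458.018,   0.346,  -0.148]), np.float64(0.268)) pixpred [313.742 234.16 ]
```

```bash
python3 -m crank '[[[0,0,0.7,0.7,-0.05,0,-1],[0,0,2,2,-0.1,0,-1],[0,0,3.3,3.4,-0.2,0,-1],[0,0,4.6,4.8,-0.35,0,-1],[0,0,6,6.2,-0.5,0,-1]]]'|egrep 'pos';python3 -m crank '[[[0,0,0.65,0.9,0,-0.3,-1],[0,0,0.65,1.1,0,-1.4,-1],[0,0,0.65,1.1,0,-2.8,-1],[0,0,0.65,1.1,0,-4,-1],[0,0,0.65,1.1,0,-4.8,-1]]]'|egrep 'pos|ft';python3 -m crank '[[[0,0,0,0,0,0,-1],[0,0,0,0,0,0,-1]]]'; 
```

```text
tool_pos: [647.3, -15.9, 224.0]
tool_pos: [676.7, -15.9, 76.5]
ft_force: [-0.2, -1.2, -0.8]
time: 23.55
tool_pos: [679.2, -15.8, 80.7]
tool_rot: [-0.0, 0.977, 0.214, -0.0]
ft_force: [-0.1, 0.5, 1.0]
opening: 93.5
grip_force: 0.0
```

```bash
python3 -m crank '[[[0,0,0,-0.02,0,-0.9,-1],[0,0,0,-0.02,0,-1.8,-1],[0,0,0,-0.02,0,-2.4,-1],[0,0,0,-0.02,0,-2.54,-0.5],[0,0,0,-0.02,0,-2.54,0]]]' 30|egrep 'pos|ft|open';python3 -m crank '[[[0,0,0,0,0,0,0.2],[0,0,0,0,0,0,0.3],[0,0,0,0,0,0,0.5],[0,0,0,0,0,0,0.5]]]'
```

```text
tool_pos: [679.6, -15.8, 6.0]
ft_force: [0.2, 0.0, 0.2]
opening: 81.2
time: 24.45
tool_pos: [680.0, -16.4, 6.4]
tool_rot: [0.001, 0.977, 0.214, 0.002]
ft_force: [-0.5, -1.5, 5.1]
opening: 59.8
grip_force: 30.0
```

```bash
python3 -m crank '[[[0,0,0,0,0,0.3,1],[0,0,0,0,0,1.2,1],[0,0,0,0,0,2.5,1],[0,0,0,0,0,3.9,1],[0,0,0,0,0,5.3,1]]]'|egrep 'pos|ft|open';python3 -m crank '[[[0,0,0,0,0,1,1],[0,0,-0.8,-0.8,0.05,1.7,1],[0,0,-2.2,-2.2,0.15,1.7,1],[0,0,-3.5,-3.6,0.25,1.7,1],[0,0,-4.8,-5,0.4,1.7,1]]]'|egrep 'pos';python3 -m crank '[[[0,0,-1,-1.2,0.1,0,1],[0,0,-1.8,-2.1,0.13,-0.3,1],[0,0,-1.85,-2.32,0.13,-0.9,1],[0,0,-1.85,-2.32,0.13,-1.4,1],[0,0,-1.85,-2.32,0.13,-1.5,1]]]'|egrep 'pos';python3 -m crank '[[[0,0,0,0,0,0,1],[0,0,0,0,0,0,1],[0,0,0,0,0,0,1]]]';python3 -c "
from h import *
from scipy.spatial.transform import Rotation as R
Rm=R.from_quat(sense()['tool_rot'],scalar_first=True).as_matrix();print(np.arctan2(Rm[1,0],Rm[0,0]))"
```

```text
tool_pos: [677.1, -15.5, 164.6]
ft_force: [0.4, 0.1, -2.3]
opening: 59.3
tool_pos: [525.7, -3.6, 214.5]
tool_pos: [456.4, 0.4, 168.5]
time: 26.25
tool_pos: [459.6, 0.1, 170.4]
tool_rot: [-0.0, 0.997, -0.074, 0.001]
ft_force: [-0.6, 0.3, -1.9]
opening: 59.7
grip_force: 30.0
-0.14850698147427965
```

```bash
python3 -m crank '[[[0,0,0,0.02,-0.02,-0.4,1],[0,0,0,0.02,-0.02,-0.7,1],[0,0,0,0.02,-0.02,-0.9,1],[0,0,0,0.02,-0.02,-0.99,1],[0,0,0,0.02,-0.02,-0.99,1]]]'|egrep 'pos|ft';python3 -m crank '[[[0,0,0,0,0,-0.04,1],[0,0,0,0,0,-0.04,1]]]'|egrep 'pos|ft';python3 -m crank '[[[0,0,0,0,0,-0.04,1],[0,0,0,0,0,-0.04,1]]]'|egrep 'pos|ft'
```

```text
tool_pos: [459.3, -0.5, 139.8]
ft_force: [0.9, -0.5, -2.0]
tool_pos: [459.7, -0.5, 139.0]
ft_force: [1.3, 0.4, -1.5]
tool_pos: [459.8, -0.5, 138.4]
ft_force: [-0.7, 0.5, 2.5]
```

```bash
python3 -m crank '[[[0,0,0,0,0,0,0.2],[0,0,0,0,0,0,0],[0,0,0,0,0,0,-0.5],[0,0,0,0,0,0,-1],[0,0,0,0,0,0.2,-1]]]'|egrep 'pos|ft|open';python3 -m crank '[[[0,0,0,0,0,0.8,-1],[0,0,0,0,0,2,-1],[0,0,0,0,0,3.2,-1],[0,0,0,0,0,4.2,-1],[0,0,0,0,0,4.2,-1]]]'|egrep 'pos|ft';python3 -m crank '[[[0,0,0,0,0,0,-1],[0,0,0,0,0,0,-1],[0,0,0,0,0,0,-1]]]'|egrep pos; python3 -c "
from h import *
wfit([459.5,-.6,-.148],132,44,thr=200)
wfit([459.5,-.6,-.148],132,44,thr=160)"
```

```text
tool_pos: [458.9, -0.6, 143.1]
ft_force: [-0.1, 0.6, -1.0]
opening: 78.9
tool_pos: [462.5, -0.5, 274.0]
ft_force: [-0.2, -0.4, 0.2]
tool_pos: [458.5, -0.6, 268.3]
tool [458.505  -0.553 268.335] yaw -0.14841958432571198 qd 0.005335338306986344 n 9167.0 drift 0.15084437608879853
(array([457.042,   0.439,  -0.152]), np.float64(0.055)) pixpred [313.972 233.016]
tool [458.683  -0.564 268.455] yaw -0.1483878532905477 qd 0.007641840702059724 n 9337.0 drift 0.21259832579966087
(array([457.245,   0.49 ,  -0.15 ]), np.float64(0.035)) pixpred [314.017 233.232]
```

```bash
python3 -m crank '[[[0,0,0.4,0.15,1.2,0,0],[0,0,0.8,0.3,2.6,0,1],[0,0,1.2,0.5,4,0,1],[0,0,1.6,0.7,5.4,0,1],[0,0,2,0.9,6.8,0,1]]]' 30|egrep 'pos';python3 -m crank '[[[0,0,0.1,0.2,1.3,0,1],[0,0,0.1,0.4,2.6,-0.5,1],[0,0,0.1,0.58,3.7,-1.3,1],[0,0,0.1,0.58,3.7,-2,1],[0,0,0.1,0.58,3.7,-2.3,1]]]'|egrep 'pos';python3 -m crank '[[[0,0,0,0,0,0,1],[0,0,0,0,0,0,1],[0,0,0,0,0,0,1]]]'; python3 -c "
from h import *
for l in('bin_rim','carton_bin_mid'):
  snap('wrist');print(l,[(round(d['confidence'],2),w('wrist',d['at'])) for d in boxes_of('wrist',l)])"
```

```text
tool_pos: [486.4, 204.9, 269.1]
tool_pos: [502.0, 314.6, 197.3]
time: 29.85
tool_pos: [504.9, 314.0, 202.1]
tool_rot: [-0.001, 1.0, 0.017, 0.001]
ft_force: [0.0, 0.5, -0.7]
opening: 0.3
grip_force: 0.0
bin_rim [(0.76, array([495.18808129, 315.30536681,  60.03820734])), (0.33, array([458.5649616 ,  32.84074672,  94.41982312]))]
carton_bin_mid [(0.9, array([518.80249843, 316.69664739,  57.52397967]))]
```

```bash
python3 -m crank '[[[0,0,0,-0.07,0,-1,1],[0,0,0,-0.07,0,-2.3,1],[0,0,0,-0.07,0,-3.5,1],[0,0,0,-0.07,0,-4.2,1],[0,0,0,-0.07,0,-4.3,1]]]'|egrep 'pos|ft';python3 -m crank '[[[0,0,0,-0.1,0,0,1],[0,0,0,-0.2,0,0,1],[0,0,0,-0.2,0,0,1]]]'|egrep 'pos|ft';python3 -m crank '[[[0,-1,0,-0.15,0,0,1],[0.03,-2.2,0,-0.31,0,-0.05,1],[0.05,-3.2,0,-0.45,0,-0.1,1],[0.1,-4.3,0,-0.6,0,-0.15,1],[0.1,-4.3,0,-0.6,0,-0.15,1]]]'
```

```text
tool_pos: [500.6, 313.3, 69.4]
ft_force: [-0.5, -1.2, -0.3]
tool_pos: [500.0, 314.8, 73.7]
ft_force: [6.5, 0.6, -3.6]
time: 31.35
tool_pos: [475.4, 317.3, 68.9]
tool_rot: [-0.002, 0.982, 0.021, 0.188]
ft_force: [-0.1, -0.1, 0.5]
opening: 0.4
grip_force: 0.0
```

```bash
python3 -m crank '[[[0.03,-1,0,-0.13,0,-0.05,1],[0.05,-2.1,0,-0.27,-0.05,-0.14,1],[0.08,-3.2,0,-0.4,-0.08,-0.24,1],[0.1,-4.3,0,-0.55,-0.1,-0.36,1],[0.1,-4.3,0,-0.6,-0.1,-0.36,1]]]'|egrep 'pos|rot|ft';python3 -m crank '[[[0,0,0,-0.2,0,0,1],[0,0,0,-0.3,0,0,1]]]'|egrep 'pos|ft';python3 -m crank '[[[0,0,0,-0.15,0,0,1],[0,0,0,-0.15,0,0,1]]]'|egrep 'pos|ft'; python3 -c "
from h import *
a=snap('side');b=snap('wrist');print(sense()['tool_pos'])
for l in('bin_rim','carton_bin_mid'):
  print(l,[(round(d['confidence'],2),w('side',d['at'])) for d in boxes_of('side',l)])
cv2.imwrite('pics/c5a.png',a[:,:,::-1]);cv2.imwrite('pics/c5b.png',b[:,:,::-1])"
```

```text
tool_pos: [452.2, 360.2, 97.0]
tool_rot: [0.029, 0.939, 0.011, 0.343]
ft_force: [0.7, 0.4, -0.6]
tool_pos: [448.3, 350.8, 99.7]
ft_force: [0.2, -1.0, 0.8]
tool_pos: [443.9, 350.4, 99.8]
ft_force: [-0.9, 0.2, 0.6]
[444.1391504  351.04152595  99.97242054]
bin_rim [(0.75, array([565.29753165, 338.52050097,  60.51855935])), (0.42, array([476.90496702,  30.55045932, 113.10456476]))]
carton_bin_mid [(0.87, array([543.32039724, 328.1349598 ,  81.02114695])), (0.81, array([283.2296652 , 436.17328357,  40.95193554]))]
```

```bash
python3 -c "
from h import *
a=cv2.imread('pics/c5a.png');b=cv2.imread('pics/c5b.png')
cv2.imwrite('pics/c5.png',np.hstack([cv2.resize(a[180:420,80:340],(433,400)),cv2.resize(b,(360,400))[:, :]]))
s=sense();print(s['qpos'].round(2),s['tool_rot'])"
```

```text
[-1.68  0.79  0.94  2.23  0.26  0.02 -2.84] [0.03074459 0.93852138 0.00267443 0.34383896]
```

View pics/c5.png

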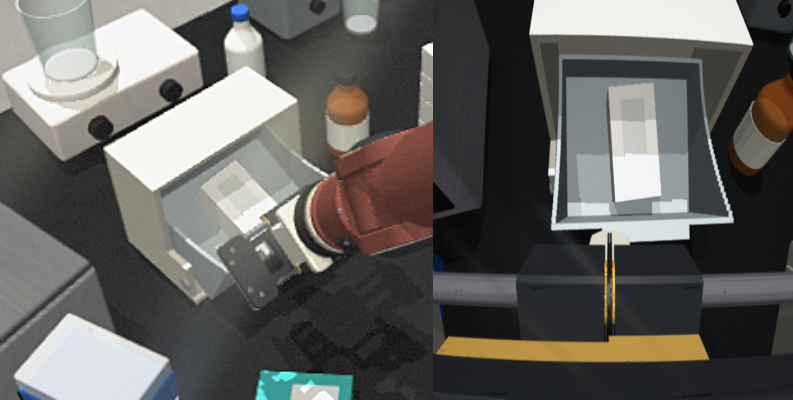

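The last view shows the bin tipped well forward, with the carton on its floor. The arm is at the limits of joints 6 and 7 and has drifted up and left. I'll build a small arm model from the reported joint and pose pairs, estimate the tilt from the rim, and find feasible grasp poses.

```bash
cat > ik.py <<'E'
import numpy as np, itertools
from scipy.spatial.transform import Rotation as R
from scipy.optimize import least_squares
LO=np.array([-3.12,-.3,-1.34,.26,-1.36,.01,-2.84]);HI=np.array([3.12,2.06,1.32,2.42,4.5,1.98,2.84])
def fk(q,p,s):
    h,l1,l2,d=p[:4]; Rm=R.from_euler('z',p[4]); pos=np.array([0,0,h],float)
    for i,ax in enumerate('zyzyzyz'):
        Rm=Rm*R.from_rotvec(np.array({'z':[0,0,1],'y':[0,1,0]}[ax])*q[i]*s[i])
        if i==2: pos=pos+Rm.apply([0,0,l1])
        if i==4: pos=pos+Rm.apply([0,0,l2])
    Rm=Rm*R.from_euler('z',p[5]); return pos+Rm.apply([0,0,d]),Rm
E
cat > fitfk.py <<'E'
from ik import *
from station import sense
import pickle
s=sense()
D=[([1.276,.615,-.013,1.423,.008,1.103,-.04],[172.01,-626.8,189.1],[0,.991,.133,0]),
 ([.05315,.8460,-.1151,1.49199,.11888,.80980,-1.24268],[679.34,-15.21,14.94],[0,.97659,.21511,.0003]),
 (s['qpos'],s['tool_pos'],s['tool_rot'])]
best=None
for sg in itertools.product([1,-1],repeat=4):
    S=[sg[0],1,sg[1],1,sg[2],1,sg[3]]
    def f(p):
        o=[]
        for q,x,r in D:
            P,Rm=fk(q,p,S); o+=list((P-x)/10); o+=list((Rm.inv()*R.from_quat(r,scalar_first=True)).as_rotvec()*20)
        return o
    for a in(0,3.1,1.5,-1.5):
      for b in(0,3.1,1.5,-1.5):
        r=least_squares(f,[300,547,374,400,a,b])
        if best is None or r.cost<best[0]: best=(r.cost,r.x,S); rr=r.fun
print(best,np.round(rr,2)); pickle.dump(best,open('fk.pkl','wb'))
E
python3 fitfk.py; python3 - <<'E'
from h import *
o=np.array([570,316.1]);ex=np.array([.9995,.0331]);ey=np.array([-.0331,.9995])
for th in np.arange(.4,.8,.05):
    c,s=np.cos(th),np.sin(th)
    def P(a,b,y): 
        X=-65+a*c-b*s; return [*(o+X*ex+y*ey),22+a*s+b*c]
    print(round(th,2),proj("wrist",[P(-16,93,93),P(-16,93,-93),P(-16,-6,90),P(-16,-6,-90),P(34,38,0)]).round(0).tolist())
m=cv2.imread('pics/c5b.png');
E
```

```text
(np.float64(0.17832914357966362), array([ 2.61771230e+02,  5.63621519e+02,  3.61640750e+02,  3.71014331e+02,
       -3.09280871e-02,  1.54305336e+00]), [-1, 1, -1, 1, -1, 1, -1]) [ 0.17  0.22 -0.09  0.01 -0.01 -0.02  0.27 -0.07  0.03  0.   -0.   -0.06
 -0.04 -0.14  0.06  0.4   0.04  0.08]
0.4 [[217.0, 257.0], [535.0, 250.0], [243.0, 260.0], [457.0, 255.0], [361.0, 187.0]]
0.45 [[217.0, 266.0], [535.0, 258.0], [243.0, 259.0], [456.0, 255.0], [362.0, 189.0]]
0.5 [[218.0, 274.0], [534.0, 266.0], [243.0, 259.0], [456.0, 254.0], [363.0, 191.0]]
0.55 [[218.0, 282.0], [533.0, 273.0], [243.0, 258.0], [455.0, 254.0], [363.0, 194.0]]
0.6 [[219.0, 290.0], [532.0, 281.0], [243.0, 258.0], [455.0, 253.0], [364.0, 196.0]]
0.65 [[219.0, 297.0], [530.0, 288.0], [243.0, 257.0], [455.0, 253.0], [364.0, 199.0]]
0.7 [[220.0, 305.0], [528.0, 294.0], [244.0, 257.0], [454.0, 252.0], [364.0, 202.0]]
0.75 [[221.0, 311.0], [526.0, 301.0], [244.0, 256.0], [454.0, 252.0], [365.0, 205.0]]
```

```bash
cat >> ik.py <<'E'
import pickle,os
if os.path.exists('fk.pkl'): _,PP,SS=pickle.load(open('fk.pkl','rb'))
def tool(yaw,tilt,haz=.033):
    # tool down with x axis at yaw, then tilted so fingers point to housing +x by tilt
    c,s=np.cos(yaw),np.sin(yaw)
    B=R.from_matrix(np.array([[c,s,0],[s,-c,0],[0,0,-1.]]))
    return R.from_rotvec(-tilt*np.array([-np.sin(haz),np.cos(haz),0]))*B
def solve(x,Rt,seeds,n=0):
    best=None
    for q0 in seeds:
        f=lambda q:np.r_[(fk(q,PP,SS)[0]-x)/10,(fk(q,PP,SS)[1].inv()*Rt).as_rotvec()*20,.003*(np.array(q)-q0)]
        r=least_squares(f,np.clip(q0,LO+.01,HI-.01),bounds=(LO,HI))
        if best is None or r.cost<best[0]: best=(r.cost,r.x)
    q=best[1]; P,Q=fk(q,PP,SS); return np.linalg.norm(P-x),np.degrees((Q.inv()*Rt).magnitude()),q
def H(X,y,z,o=(570,316.1)): return np.array([o[0]+.9995*X-.0331*y,o[1]+.0331*X+.9995*y,z])
E
python3 - <<'E'
from ik import *
np.set_printoptions(precision=2,suppress=True)
rng=np.random.default_rng(0)
A=[[-.6,.6,a,1.9,b,.5,c] for a in(-.8,0,.8) for b in(-.5,.5) for c in(-2,1)]
B=[[-.6,.4,a,1.9,3.1+b,.3,c] for a in(-.8,0,.8) for b in(-.4,.4) for c in(-2,1)]
for th in(.75,.6,.5,.4,.3):
    a,b=45,-1; c,s=np.cos(.75),np.sin(.75)
    x=H(-65+a*c-b*s,0,22+a*s+b*c)
    # same grasp point (19 behind tip) with tool tilt th: shift tip
    g=x-19*np.array([s,0,-c]); xt=g+19*np.array([np.sin(th),0,-np.cos(th)])
    for nm,S in(("A",A),("B",B)):
        for yw in(.033,.033-np.pi):
            e,d,q=solve(xt,tool(yw,th),S); print(th,nm,round(yw,2),"err %.1f %.1f"%(e,d),q)
E
```

```text
0.75 A 0.03 err 0.0 0.0 [-0.74  0.74 -0.18  2.29  2.16  0.77  1.79]
0.75 A -3.11 err 0.0 0.0 [-0.72  0.74 -0.2   2.29  2.15  0.78 -1.34]
0.75 B 0.03 err 0.0 0.0 [-1.18  0.79  0.53  2.29  2.74  0.44  1.12]
0.75 B -3.11 err 0.0 0.0 [-1.16  0.78  0.49  2.29  2.69  0.45 -1.97]
0.6 A 0.03 err 0.0 0.0 [-0.71  0.67 -0.12  2.19  1.96  0.49  2.07]
0.6 A -3.11 err 0.0 0.0 [-0.69  0.67 -0.14  2.19  1.95  0.51 -1.06]
0.6 B 0.03 err 0.0 0.0 [-1.11  0.72  0.51  2.19  2.82  0.18  1.15]
0.6 B -3.11 err 0.0 0.0 [-1.1   0.72  0.49  2.19  2.75  0.19 -1.93]
0.5 A 0.03 err 0.0 0.0 [-0.72  0.65 -0.03  2.12  1.65  0.33  2.41]
0.5 A -3.11 err 0.0 0.0 [-0.71  0.65 -0.05  2.12  1.65  0.34 -0.73]
0.5 B 0.03 err 0.0 0.0 [-1.05  0.69  0.47  2.12  2.86  0.02  1.16]
0.5 B -3.11 err 0.0 0.0 [-1.05  0.69  0.47  2.12  2.79  0.02 -1.91]
0.4 A 0.03 err 0.0 0.0 [-0.99  0.68  0.46  2.04 -0.39  0.15 -1.84]
0.4 A -3.11 err 0.0 0.0 [-0.91  0.66  0.31  2.04  0.28  0.14  0.65]
0.4 B 0.03 err 0.0 0.0 [-0.25  0.75 -0.74  2.04  1.45  0.74  2.73]
0.4 B -3.11 err 0.0 0.0 [-0.58  0.65 -0.19  2.04  1.23  0.37 -0.25]
0.3 A 0.03 err 0.0 0.0 [-0.77  0.65  0.16  1.96  0.24  0.3  -2.41]
0.3 A -3.11 err 0.0 0.0 [-0.75  0.65  0.12  1.96  0.31  0.3   0.67]
0.3 B 0.03 err 0.0 0.0 [-0.6   0.65 -0.1   1.96  0.69  0.37 -2.84]
0.3 B -3.11 err 0.0 0.0 [-0.27  0.73 -0.65  1.96  1.17  0.66 -0.12]
```

```bash
python3 -m crank '[[[0,0,0,-0.2,0,0.8,1],[0,1.5,0,-0.2,0,1.8,1],[-0.05,3,0,0,-0.3,3,1],[-0.1,4.6,0,0.3,-0.6,4,1],[-0.15,6.2,0,0.6,-0.9,4.6,1]]]'|egrep 'pos|rot|ft';python3 -m crank '[[[0,1.4,0,0.2,0,0,1],[0,2.4,0,0.2,0,0,1],[0,2.4,0,0.2,0,0,1],[0,2.4,0,0.2,0,0,1]]]'; python3 -c "
from station import *;print(sense()['qpos'].round(2))"
```

```text
tool_pos: [461.2, 326.0, 242.3]
tool_rot: [0.031, 0.996, 0.015, 0.085]
ft_force: [2.1, 0.8, -0.8]
time: 33.35
tool_pos: [467.1, 324.4, 236.9]
tool_rot: [0.034, 0.999, 0.016, -0.018]
ft_force: [0.5, -0.1, 0.5]
opening: 0.5
grip_force: 0.0
[-0.87  0.5   0.33  1.54 -0.13  1.2  -2.06]
```

```bash
python3 -m crank '[[[0.78,-0.4,0,0,0,0,1],[0.78,-0.4,1.5,-0.1,-0.1,0,1],[0.78,-0.4,3.2,-0.2,-0.2,0,1],[0.78,-0.4,4.9,-0.3,-0.3,-0.2,1],[0.78,-0.4,6.5,-0.5,-0.4,-0.4,1]]]'|egrep 'rot';for i in 1 2 3; do python3 -m crank '[[[0,0,1.7,0,0,0,1],[0,0,3.4,0,0,0,1],[0,0,5.1,0,0,0,1],[0,0,6.8,0,0,0,1],[0,0,8.5,0,0,0,1]]]'|egrep rot;done;python3 -m crank '[[[0,0,1.7,0,0,-0.3,1],[0,0,3.4,-0.1,0,-0.6,1],[0,0,4,-0.15,0,-0.8,1],[0,0,4,-0.15,0,-0.8,1],[0,0,4,-0.15,0,-0.8,1]]]';python3 - <<'E'
from h import *
from ik import *
s=sense();print(s['qpos'].round(2))
Rt=tool(.033+np.pi,0);Q=R.from_quat(s['tool_rot'],scalar_first=True);print("corr u",np.degrees((Rt*Q.inv()).as_rotvec())/5)
q=s['qpos']
for th in(.15,.3,.46,.6,.75):
    c,sn=np.cos(th),np.sin(th)
    x=H(-65+2*c-45*sn,0,22+2*sn+45*c); e,d,q=solve(x,tool(.033+np.pi,th),[q]); print(th,x.round(),"%.1f %.1f"%(e,d),q.round(2))
E
```

```text
tool_rot: [0.004, 0.954, 0.3, 0.01]
tool_rot: [0.0, 0.78, 0.626, 0.01]
tool_rot: [-0.004, 0.5, 0.866, 0.009]
tool_rot: [-0.007, 0.152, 0.988, 0.007]
time: 35.85
tool_pos: [446.5, 313.8, 201.8]
tool_rot: [-0.008, -0.018, 1.0, 0.006]
ft_force: [0.1, 0.7, -0.6]
opening: 0.9
grip_force: 0.0
[-0.33  0.48 -0.46  1.69  0.22  1.03  0.74]
corr u [-0.1335721  -0.18933679 -0.02620772]
0.15 [500. 314.  67.] 0.0 0.0 [-0.48  0.63 -0.25  1.88  0.44  0.57  0.56]
0.3 [494. 314.  66.] 0.0 0.0 [-0.71  0.58 -0.01  2.03  0.57  0.34  0.37]
0.46 [487. 313.  63.] 0.0 0.0 [-1.1   0.63  0.47  2.18  0.55  0.03  0.3 ]
0.6 [481. 313.  60.] 0.0 0.0 [-0.77  0.63 -0.16  2.29  1.95  0.56 -1.16]
0.75 [476. 313.  56.] 0.0 0.0 [-0.83  0.72 -0.22  2.4   2.11  0.85 -1.45]
```

```bash
cat >> ik.py <<'E'
def dls(q,wps,n=25,lam=.02):
    q=np.array(q,float); P0,Q0=fk(q,PP,SS); out=[]
    for x,Rt in wps:
        dr=(Rt*Q0.inv()).as_rotvec()
        for k in range(1,n+1):
            xt=P0+(x-P0)*k/n; Qt=R.from_rotvec(dr*k/n)*Q0
            for _ in range(3):
                P,Q=fk(q,PP,SS); e=np.r_[(xt-P)/400,(Qt*Q.inv()).as_rotvec()]
                J=np.zeros((6,7))
                for i in range(7):
                    d=q.copy(); d[i]+=1e-5; p2,Q2=fk(d,PP,SS); J[:,i]=np.r_[(p2-P)/400,(Q2*Q.inv()).as_rotvec()]/1e-5
                q=np.clip(q+J.T@np.linalg.solve(J@J.T+lam**2*np.eye(6),e),LO,HI)
        P,Q=fk(q,PP,SS); out.append((np.linalg.norm(P-x).round(1),np.degrees((Q.inv()*Rt).magnitude()).round(1),q.round(2))); P0,Q0=x,Rt
    return out
E
python3 - <<'E'
from h import *
from ik import *
q=sense()['qpos']; Y=.033+np.pi
def pose(th,a,b,sx=0):
    c,s=np.cos(th),np.sin(th); return H(-65+a*c-b*s,0,22+a*s+b*c),R.from_rotvec([sx,0,0])*tool(Y,th)
for nm,w_ in {"direct":[pose(.46,2,135),pose(.46,2,45),pose(.75,-10,45),pose(.75,0,120),pose(.75,45,90),pose(.75,45,-1)],
 "sxm":[pose(.3,2,135,-.35),pose(.46,2,135,-.2),pose(.46,2,45),pose(.75,-10,45),pose(.75,0,120),pose(.75,45,-1)],
 "sxp":[pose(.3,2,135,.35),pose(.46,2,135,.2),pose(.46,2,45),pose(.75,-10,45),pose(.75,0,120),pose(.75,45,-1)]}.items():
    print(nm)
    for o in dls(q,w_): print(*o)
E
```

```text
direct
0.0 0.0 [-0.88  0.4   0.03  2.17  0.94  0.39 -0.1 ]
0.0 0.0 [-1.04  0.61  0.37  2.18  1.24  0.09 -0.38]
1.2 0.1 [-0.87  0.74 -0.18  2.42  2.14  0.85 -1.52]
17.4 1.6 [-0.98  0.56 -0.16  2.42  1.92  0.77 -1.36]
0.0 0.0 [-0.89  0.55 -0.12  2.36  1.96  0.69 -1.24]
0.0 0.0 [-0.76  0.73 -0.14  2.29  2.18  0.74 -1.37]
sxm
0.0 0.0 [-0.77  0.57 -0.23  1.78  0.68  1.01  0.26]
0.0 0.0 [-0.86  0.47 -0.14  2.04  0.91  0.7  -0.06]
0.0 0.0 [-0.9   0.59  0.16  2.18  1.44  0.21 -0.58]
1.2 0.1 [-0.93  0.73 -0.09  2.42  2.18  0.8  -1.56]
17.8 1.6 [-1.05  0.56 -0.06  2.42  1.96  0.72 -1.4 ]
0.0 0.0 [-0.82  0.73 -0.04  2.29  2.23  0.69 -1.43]
sxp
0.0 0.0 [-0.19  0.4  -0.45  2.19  0.24  0.14  0.76]
3.2 0.5 [-0.98  0.38  0.34  2.29  0.28  0.01  0.58]
0.0 0.0 [-1.11  0.63  0.49  2.18  0.28  0.03  0.57]
147.5 22.9 [-1.58  0.87  0.93  2.42  0.16  0.01  0.4 ]
83.6 14.3 [-1.73  0.76  1.04  2.42  0.2   0.01  0.4 ]
138.0 21.3 [-1.42  0.86  0.9   2.3   0.27  0.01  0.4 ]
```

```bash
cat >> ik.py <<'E'
Y=.033+np.pi
def pose(th,a,b,sx=0,tb=None,y=0):
    t=th if tb is None else tb
    c,s=np.cos(t),np.sin(t); return H(-65+a*c-b*s,y,22+a*s+b*c),R.from_rotvec([sx,0,0])*tool(Y,th)
def rel(p0,p1): return np.r_[np.degrees((p1[1]*p0[1].inv()).as_rotvec())/5,(p1[0]-p0[0])/30].round(2)
def now():
    from station import sense
    s=sense(); return s['tool_pos'],R.from_quat(s['tool_rot'],scalar_first=True)
E
python3 - <<'E'
from ik import *
W=[now(),pose(.3,2,135,-.35),pose(.46,2,135,-.2),pose(.46,2,45),pose(.6,-9,45),pose(.75,-12,45)]
for i in range(5): print(rel(W[i],W[i+1]))
print(rel(W[3],W[5]),W[1][0],W[3][0])
E
```

```text
[-3.99 -3.6   0.59  0.68 -0.04 -1.68]
[ 1.78 -1.77  0.5  -0.67 -0.02 -0.26]
[ 2.29 -0.    0.    1.33  0.04 -2.69]
[ 0.05 -1.6   0.   -0.49 -0.02 -0.31]
[ 0.06 -1.72 -0.   -0.22 -0.01 -0.24]
[ 0.11 -3.32  0.   -0.71 -0.02 -0.55] [467.06693736 312.69121123 151.56146645] [486.85603296 313.34655797  63.2102586 ]
```

```bash
python3 -m crank '[[[-1,-0.9,0.15,0.1,0,-0.4,1],[-2,-1.8,0.3,0.3,0,-0.8,1],[-3,-2.7,0.45,0.5,0,-1.2,1],[-4,-3.6,0.6,0.68,-0.04,-1.68,1],[-4,-3.6,0.6,0.68,-0.04,-1.68,1]]]'|egrep 'pos|ft';python3 -m crank '[[[0.9,-0.9,0.25,-0.33,0,-0.13,1],[1.78,-1.77,0.5,-0.67,-0.02,-0.26,1],[1.78,-1.77,0.5,-0.67,-0.02,-0.26,1]]]'|egrep 'pos|ft'; python3 - <<'E'
from ik import *
from station import sense
print(sense()['qpos'].round(2)); n=now()
print(rel(n,pose(.46,2,135,-.2)),rel(n,pose(.46,2,45)))
E
```

```text
tool_pos: [463.1, 316.3, 148.7]
ft_force: [-0.9, 0.6, 0.5]
tool_pos: [443.8, 305.4, 142.8]
ft_force: [0.7, 0.2, -0.3]
[-0.82  0.46 -0.17  2.04  0.89  0.74 -0.03]
[ 0.06 -0.05  0.01  0.1   0.22  0.04] [ 2.35 -0.05  0.    1.44  0.27 -2.65]
```

```bash
python3 -m crank '[[[0.6,0,0,0.36,0.07,-0.6,1],[1.2,0,0,0.72,0.14,-1.3,1],[1.8,0,0,1.1,0.2,-2,1],[2.35,-0.05,0,1.44,0.2,-2.65,1],[2.35,-0.05,0,1.44,0.2,-2.65,1]]]'|egrep 'pos|ft';python3 -m crank '[[[0,0,0,0,0,0,1],[0,0,0,0,0,0,1]]]'|egrep 'pos|ft';python3 - <<'E'
from ik import *
from station import sense
print(sense()['qpos'].round(2)); n=now()
print(rel(n,pose(.46,2,45)),rel(n,pose(.6,-9,45)),rel(n,pose(.75,-14,45)))
E
```

```text
tool_pos: [494.3, 313.4, 63.8]
ft_force: [-0.4, -0.5, 0.8]
tool_pos: [492.3, 318.8, 65.7]
ft_force: [1.2, -0.6, 0.3]
[-0.83  0.58  0.05  2.13  1.33  0.29 -0.46]
[-0.09  0.08  0.01 -0.18 -0.18 -0.08] [-0.04 -1.52 -0.   -0.67 -0.2  -0.39] [ 0.02 -3.24 -0.01 -0.94 -0.21 -0.68]
```

```bash
python3 -m crank '[[[0,-0.5,0,-0.25,-0.1,-0.12,1],[0,-1,0,-0.45,-0.2,-0.25,1],[0,-1.5,0,-0.67,-0.2,-0.4,1],[0,-2.1,0,-0.77,-0.2,-0.5,1],[0,-2.7,0,-0.87,-0.2,-0.6,1]]]'|egrep 'pos|ft';python3 -m crank '[[[0,-0.54,0,-0.1,0,-0.08,1],[0,-0.54,0,-0.2,0,-0.08,1],[0,-0.54,0,-0.3,0,-0.1,1],[0,-0.54,0,-0.3,0,-0.1,1]]]'|egrep 'pos|ft|rot';python3 - <<'E'
from ik import *
from station import sense
print(sense()['qpos'].round(2)); n=now()
print(rel(n,pose(.75,-14,45)))
E
```

```text
tool_pos: [470.7, 313.8, 50.9]
ft_force: [8.8, -1.1, 0.1]
tool_pos: [470.6, 313.5, 53.0]
tool_rot: [0.381, -0.009, 0.924, 0.006]
ft_force: [20.3, 1.1, 4.3]
[-0.96  0.71 -0.04  2.37  2.11  0.78 -1.49]
[-0.06  0.36  0.13 -0.21 -0.03 -0.25]
```

```bash
python3 - <<'E'
from ik import *
from station import sense
n=now(); W=[pose(.75,8,45),pose(.75,25,125),pose(.7,40,125)]
print([rel(n,p) for p in W]); 
for o in dls(sense()['qpos'],W): print(*o)
E
python3 -m crank '[[[0,0,0,0.2,0,0.1,1],[0,0,0,0.4,0,0.3,1],[0,0,0,0.1,0,0.9,1],[0,0,0,-0.2,0,1.5,0],[0,0,0,-0.5,0,2,-1]]]'|egrep 'pos|ft|rot'; python3 -m crank '[[[0,0,0,-0.1,0,0.4,-1],[0,0,0,-0.1,0,0.5,-1],[0,0,0,-0.1,0,0.5,-1],[0,0,0,-0.1,0,0.5,-1]]]'|egrep 'time|pos|ft|rot'
cat > binfit.py <<'E'
from h import *
import ik
def cart(a,y,yaw,th=.75):
    c,s=np.cos(th),np.sin(th); o=[]
    for i in(-50,50):
        for j in(-30,30):
            for b in(-6,38):
                A=a+i*np.cos(yaw)-j*np.sin(yaw); Yy=y+i*np.sin(yaw)+j*np.cos(yaw)
                o.append(ik.H(-65+A*c-b*s,Yy,22+A*s+b*c))
    return o
for n in("wrist","side"):
    im=snap(n,"b_%s.png"%n); r=silhouettes(n,"carton_bin_mid")
    for d in r[:4]:
        m=d["mask"].astype(np.float32)
        u=np.argwhere(m).mean(0)[::-1]
        f=lambda p:np.abs(hullmask(n,cart(p[0],p[1],p[2]))-m).sum()/m.sum()
        b=min((minimize(f,[x,0,0.05],method='Nelder-Mead',options=dict(initial_simplex=[[x,0,.05],[x+8,0,.05],[x,8,.05],[x,0,.15]])) for x in(30,50)),key=lambda r:r.fun)
        print(n,round(d["confidence"],2),m.sum(),u.round(),"fit a,y,yaw",b.x.round(3),round(b.fun,3),"pred px",proj(n,np.mean(cart(34,0,0),0)).round())
    print([(round(d['confidence'],2),w(n,d['at'])) for d in boxes_of(n,'bin_rim')])
E
python3 binfit.py
```

```text
[array([-0.06,  0.36,  0.13,  0.32, -0.01,  0.25]), array([-0.06,  0.36,  0.13, -1.08, -0.06,  2.58]), array([-0.08,  0.94,  0.13, -0.51, -0.04,  3.01])]
0.0 0.0 [-0.92  0.7  -0.06  2.39  2.17  0.75 -1.51]
0.0 0.0 [-1.05  0.51 -0.    2.41  1.91  0.65 -1.28]
0.0 0.0 [-1.02  0.46  0.05  2.33  1.78  0.53 -1.06]
tool_pos: [440.4, 312.3, 104.3]
tool_rot: [0.365, -0.016, 0.931, 0.005]
ft_force: [-0.3, 0.5, 0.6]
time: 39.15
tool_pos: [438.2, 311.5, 117.8]
tool_rot: [0.365, -0.016, 0.931, 0.004]
ft_force: [0.1, 0.6, -0.4]
wrist 0.82 3607.0 [595.  21.] fit a,y,yaw [ 398.065 -212.093   -1.407] 1.0 pred px [[314. 258.]]
wrist 0.63 8969.0 [312. 267.] fit a,y,yaw [ 4.4946e+01 -1.1100e+00  3.3000e-02] 0.152 pred px [[314. 258.]]
wrist 0.49 23182.0 [317. 238.] fit a,y,yaw [10.133 64.962  0.788] 0.706 pred px [[314. 258.]]
[(0.76, array([512.17240421, 318.01307546,  61.43706611]))]
side 0.96 1432.0 [229. 308.] fit a,y,yaw [ 3.5772e+01 -1.8100e-01 -1.0000e-02] 0.259 pred px [[232. 310.]]
side 0.82 2421.0 [262. 424.] fit a,y,yaw [ 7.250120e+02 -1.081152e+03  1.440000e-01] 1.0 pred px [[232. 310.]]
[(0.78, array([551.92248602, 350.77421829,  71.56186349]))]
```

```bash
python3 - <<'E'
from ik import *
from station import sense
n=now(); W=[pose(.75,48,115),pose(.75,48,40),pose(.75,48,-1)]
print([rel(n,p) for p in W],rel(W[0],W[2]))
for o in dls(sense()['qpos'],W): print(*o)
E
```

```text
[array([ 0.05, -0.03,  0.01,  0.78,  0.05,  0.71]), array([ 0.05, -0.03,  0.01,  2.49,  0.11, -1.12]), array([ 0.05, -0.03,  0.01,  3.42,  0.14, -2.12])] [ 0.    0.    0.    2.63  0.09 -2.83]
0.0 0.0 [-1.03  0.5   0.04  2.36  1.9   0.6  -1.21]
0.0 0.0 [-0.89  0.65 -0.01  2.32  2.14  0.65 -1.38]
0.0 0.0 [-0.83  0.72 -0.03  2.29  2.23  0.68 -1.43]
```

```bash
python3 -m crank '[[[0,0,0,0.3,0.02,0.4,-1],[0.05,-0.03,0,0.78,0.05,0.71,-1],[0.05,-0.03,0,1.2,0.06,0.25,-1],[0.05,-0.03,0,1.8,0.08,-0.4,-1],[0.05,-0.03,0,2.3,0.1,-0.9,-1]]]'|egrep 'pos|ft';python3 -m crank '[[[0,0,0,0.2,0,-0.2,-1],[0,0,0,0.2,0,-0.22,-1],[0,0,0,0.2,0,-0.22,-1]]]'|egrep 'pos|ft|open'; python3 - <<'E'
from ik import *
n=now(); W=[pose(.75,48,20),pose(.75,48,-1)]
print([rel(n,p) for p in W])
E
```

```text
tool_pos: [508.0, 314.2, 90.2]
ft_force: [0.4, 0.8, 0.3]
tool_pos: [512.7, 314.2, 84.4]
ft_force: [-0.3, -0.3, 0.0]
opening: 93.3
[array([-0.  , -0.  ,  0.  ,  0.46,  0.02, -0.5 ]), array([-0.  , -0.  ,  0.  ,  0.94,  0.03, -1.01])]
```

```bash
python3 -m crank '[[[0,0,0,0.3,0.01,-0.32,-1],[0,0,0,0.6,0.02,-0.65,-1],[0,0,0,0.8,0.03,-0.86,-1],[0,0,0,0.94,0.03,-1.01,-0.5],[0,0,0,0.94,0.03,-1.01,0]]]' 35|egrep 'pos|ft';python3 -m crank '[[[0,0,0,0,0,0,0.2],[0,0,0,0,0,0,0.3],[0,0,0,0,0,0,0.4],[0,0,0,0,0,0,0.5]]]'; python3 - <<'E'
from ik import *
n=now(); print(rel(n,pose(.75,48,-1)))
E
```

```text
tool_pos: [541.5, 315.1, 54.0]
ft_force: [0.1, 0.1, -0.4]
time: 41.15
tool_pos: [541.4, 314.8, 54.5]
tool_rot: [0.367, -0.015, 0.93, 0.006]
ft_force: [-2.5, -1.0, 2.5]
opening: 59.5
grip_force: 34.9
[-0.01  0.01  0.01 -0.02  0.01 -0.02]
```

```bash
python3 - <<'E'
from ik import *
from station import sense
n=now(); D=tool(np.pi-.148,0); S=np.array([460.,-.5,0])
# carton centre at tool x' = +14 ; tool x' dir at yaw pi-.148
xd=np.array([np.cos(np.pi-.148),np.sin(np.pi-.148),0]); tgt=np.array([459,-.2,0])-14*xd
W=[pose(.75,50,30),pose(.75,50,115),(np.array([455,310,215.]),R.from_rotvec([-.2,0,0])*tool(Y,.46)),(np.array([455,290,250.]),R.from_rotvec([-.3,0,0])*tool(Y,.25)),(np.array([450,230,262.]),tool(Y,0)),(tgt+[0,0,262],D)]
p=n
for x in W: print(rel(p,x),x[0].round()); p=x
for o in dls(sense()['qpos'],W): print(*o)
E
```

```text
[-0.01  0.01  0.01 -0.67 -0.01  0.78] [521. 314.  78.]
[ 0.    0.    0.   -1.93 -0.06  2.07] [463. 313. 140.]
[-2.39  3.31 -0.33 -0.27 -0.09  2.49] [455. 310. 215.]
[-1.22  2.33 -0.6   0.   -0.67  1.17] [455. 290. 250.]
[ 3.33  2.84 -0.43 -0.17 -2.    0.4 ] [450. 230. 262.]
[ 0.    0.   -2.07  0.76 -7.74  0.  ] [473.  -2. 262.]
0.0 0.0 [-0.87  0.66 -0.02  2.31  2.16  0.65 -1.39]
0.0 0.0 [-1.02  0.49  0.04  2.36  1.9   0.6  -1.2 ]
0.0 0.0 [-0.85  0.37 -0.13  1.94  0.74  0.83  0.18]
0.0 0.0 [-0.73  0.41 -0.19  1.7   0.5   1.15  0.5 ]
0.0 0.0 [-0.31  0.34 -0.28  1.71  0.1   1.11  0.99]
0.0 0.0 [ 0.08  0.28 -0.15  1.79  0.05  1.08  1.35]
```

```bash
python3 -m crank '[[[0,0,0,-0.2,0,0.25,1],[0,0,0,-0.67,0,0.78,1],[0,0,0,-1.3,0,1.45,1],[0,0,0,-2,-0.03,2.2,1],[0,0,0,-2.6,-0.06,2.85,1]]]' 35|egrep 'pos|ft|open';python3 -m crank '[[[-0.6,0.8,0,-0.05,0,0.6,1],[-1.2,1.65,-0.1,-0.1,0,1.2,1],[-1.8,2.5,-0.2,-0.2,-0.05,1.8,1],[-2.4,3.3,-0.33,-0.27,-0.1,2.5,1],[-2.4,3.3,-0.33,-0.27,-0.1,2.5,1]]]'|egrep 'pos|ft|open';python3 -m crank '[[[-0.6,1.15,-0.3,0,-0.3,0.6,1],[-1.2,2.3,-0.6,0,-0.67,1.17,1],[-1.2,2.3,-0.6,0,-0.67,1.17,1]]]'|egrep 'pos|ft|open'; python3 - <<'E'
from ik import *
from station import sense
n=now(); print(rel(n,(np.array([450,230,262.]),tool(Y,0))),sense()['qpos'].round(2))
E
```

```text
tool_pos: [461.5, 313.7, 140.1]
ft_force: [-0.4, 0.2, -1.5]
opening: 59.6
tool_pos: [464.4, 305.1, 205.9]
ft_force: [1.3, -0.5, -1.2]
opening: 60.1
tool_pos: [470.4, 285.7, 244.2]
ft_force: [1.2, -0.1, -2.2]
opening: 59.7
[ 3.04  4.23 -0.06 -0.68 -1.86  0.59] [-0.86  0.38 -0.02  1.79  0.55  1.01  0.43]
```

```bash
python3 -m crank '[[[0.75,1.05,0,-0.2,-0.4,0.2,1],[1.5,2.1,0,-0.4,-0.9,0.4,1],[2.25,3.15,0,-0.6,-1.4,0.6,1],[3.04,4.23,-0.06,-0.68,-1.86,0.6,1],[3.04,4.23,-0.06,-0.68,-1.86,0.6,1]]]'|egrep 'pos|ft|open';python3 -m crank '[[[0,0,-0.3,0.1,-1,0,1],[0,0,-0.7,0.2,-2.2,0,1],[0,0,-1.1,0.4,-3.5,0,1],[0,0,-1.5,0.5,-4.8,0,1],[0,0,-1.9,0.6,-6.1,0,1]]]'|egrep 'pos|ft|open';python3 -m crank '[[[0,0,-0.17,0.1,-1,0,1],[0,0,-0.17,0.16,-1.6,0,1],[0,0,-0.17,0.16,-1.6,0,1],[0,0,-0.17,0.16,-1.6,0,1],[0,0,-0.17,0.16,-1.6,0,1]]]'|egrep 'time|pos|ft|open'; python3 - <<'E'
from ik import *
from station import sense
xd=np.array([np.cos(np.pi-.148),np.sin(np.pi-.148),0]); tgt=np.array([459,-.2,0])-14*xd
n=now(); print(tgt,rel(n,(tgt+[0,0,215.],tool(np.pi-.148,0))),sense()['qpos'].round(2))
E
```

```text
tool_pos: [448.5, 221.5, 257.2]
ft_force: [0.6, -0.3, -2.6]
opening: 59.6
tool_pos: [462.1, 45.5, 257.0]
ft_force: [1.1, -0.1, -2.2]
opening: 60.0
time: 43.95
tool_pos: [468.1, 0.6, 258.1]
ft_force: [1.3, -0.3, -2.3]
opening: 59.3
[472.84695167  -2.2644441    0.        ] [ 0.03 -0.07 -0.14  0.16 -0.09 -1.44] [-0.06  0.26  0.02  1.81 -0.    1.07  1.39]
```

```bash
python3 - <<'E'
from h import *
import ik
s=sense(); im=snap("wrist","held.png"); x,Q=ik.now()
v=im.min(2)
print("col profile x=316:",[(r,int(v[r,316])) for r in range(0,330,8)])
for xo in(54,60,64,68,74):
    t=lambda y,z:x+Q.apply([xo,y,-z])
    print(xo,proj("wrist",[t(-30,39),t(0,39),t(30,39),t(0,-5)]).round().tolist())
print("stack far edge",[proj("wrist",[[459-49.5*1,-.2+7.4,176]]).round().tolist()])
ims=snap("side","heldside.png")
c=x+Q.apply([14,0,-17]); p=proj("side",[c])[0]
for thr in(95,120):
    m=whitemask(ims,p,45,thr); print(p,m.sum(),fit({"side":m},[c[0],c[1],-.148],x[2]-5,44),c)
E
```

```text
col profile x=316: [(0, 13), (8, 15), (16, 18), (24, 14), (32, 16), (40, 14), (48, 14), (56, 15), (64, 16), (72, 17), (80, 17), (88, 17), (96, 16), (104, 17), (112, 15), (120, 15), (128, 13), (136, 16), (144, 12), (152, 14), (160, 160), (168, 240), (176, 240), (184, 239), (192, 239), (200, 239), (208, 239), (216, 238), (224, 238), (232, 238), (240, 239), (248, 188), (256, 184), (264, 223), (272, 187), (280, 183), (288, 253), (296, 235), (304, 225), (312, 228), (320, 252), (328, 254)]
54 [[240.0, 185.0], [313.0, 185.0], [385.0, 185.0], [313.0, 177.0]]
60 [[240.0, 170.0], [313.0, 170.0], [386.0, 170.0], [313.0, 166.0]]
64 [[239.0, 160.0], [313.0, 160.0], [386.0, 160.0], [313.0, 158.0]]
68 [[239.0, 150.0], [313.0, 150.0], [386.0, 150.0], [313.0, 150.0]]
74 [[238.0, 135.0], [313.0, 135.0], [387.0, 135.0], [313.0, 138.0]]
stack far edge [[[312.0, 163.0]]]
[361.38939318 177.10777494] 4037.0 (array([4.15446e+02, 8.31500e+00, 2.30000e-02]), np.float64(0.537)) [454.56806108   2.32313558 275.33587424]
[361.38939318 177.10777494] 3720.0 (array([ 4.16438e+02,  1.03410e+01, -2.50000e-02]), np.float64(0.512)) [454.56806108   2.32313558 275.33587424]
```

```bash
python3 - <<'E'
import cv2
v=cv2.imread('pics/held.png').min(2)
for c in(255,285,316,345,370): print(c,[int(a) for a in v[152:172,c]])
for r in (172,200): print(r,[(c,int(v[r,c])) for c in range(228,250,2)],[(c,int(v[r,c])) for c in range(376,400,2)])
E
```

```text
255 [24, 26, 28, 28, 27, 27, 25, 33, 70, 117, 164, 202, 229, 236, 238, 238, 238, 238, 238, 237]
285 [25, 27, 25, 24, 24, 22, 36, 76, 123, 168, 205, 230, 236, 238, 239, 238, 238, 239, 238, 239]
316 [14, 16, 13, 18, 14, 31, 71, 111, 160, 207, 231, 238, 239, 240, 240, 240, 240, 240, 240, 240]
345 [24, 27, 26, 23, 35, 70, 121, 162, 204, 231, 239, 240, 241, 241, 240, 241, 240, 241, 241, 240]
370 [25, 25, 27, 24, 44, 95, 150, 191, 229, 238, 240, 241, 241, 241, 241, 240, 241, 241, 241, 241]
172 [(228, 25), (230, 21), (232, 24), (234, 23), (236, 19), (238, 156), (240, 235), (242, 237), (244, 238), (246, 238), (248, 238)] [(376, 241), (378, 239), (380, 187), (382, 26), (384, 23), (386, 23), (388, 26), (390, 25), (392, 25), (394, 25), (396, 27), (398, 26)]
200 [(228, 22), (230, 22), (232, 23), (234, 21), (236, 22), (238, 21), (240, 147), (242, 234), (244, 237), (246, 237), (248, 236)] [(376, 240), (378, 239), (380, 170), (382, 22), (384, 25), (386, 25), (388, 26), (390, 24), (392, 24), (394, 25), (396, 25), (398, 23)]
```

```bash
cat > tg.py <<'E'
from ik import *
import sys
ps=np.pi-.177; xd=np.array([np.cos(ps),np.sin(ps),0]); yd=np.array([np.sin(ps),-np.cos(ps),0])
tgt=np.array([459,-.2,0])-14.2*xd+.4*yd
n=now(); print(n[0].round(1),tgt.round(1),rel(n,(tgt+[0,0,float(sys.argv[1])],tool(ps,0))))
E
python3 tg.py 205
```

```text
[468.5   0.  258.4] [473.   -2.3   0. ] [ 0.03 -0.06 -0.46  0.15 -0.08 -1.78]
```

```bash
python3 -m crank '[[[0.03,-0.06,-0.46,0.15,-0.08,-0.4,1],[0.03,-0.06,-0.46,0.15,-0.08,-0.9,1],[0.03,-0.06,-0.46,0.15,-0.08,-1.4,1],[0.03,-0.06,-0.46,0.15,-0.08,-1.7,1],[0.03,-0.06,-0.46,0.15,-0.08,-1.78,1]]]'|egrep 'pos|ft|open'; python3 -m crank '[[[0,0,0,0,0,0,1],[0,0,0,0,0,0,1],[0,0,0,0,0,0,1]]]'|egrep 'time|pos|ft'; python3 tg.py 184
```

```text
tool_pos: [472.7, -3.6, 204.4]
ft_force: [-0.4, -0.6, -2.0]
opening: 59.7
time: 44.85
tool_pos: [473.9, -4.2, 206.0]
ft_force: [-0.8, -0.1, -1.1]
[473.9  -4.2 206. ] [473.   -2.3   0. ] [ 0.    0.02  0.03 -0.03  0.06 -0.73]
```

```bash
python3 -m crank '[[[0,0.02,0.03,-0.03,0.06,-0.25,1],[0,0.02,0.03,-0.03,0.06,-0.5,1],[0,0.02,0.03,-0.03,0.06,-0.7,1],[0,0.02,0.03,-0.03,0.06,-0.7,1]]]'|egrep 'pos|ft'; for i in 1 2; do python3 -m crank '[[[0,0,0,0,0,-0.04,1],[0,0,0,0,0,-0.04,1]]]'|egrep 'pos|ft'; done; python3 tg.py 181
```

```text
tool_pos: [471.7, -2.5, 183.2]
ft_force: [-0.5, -0.1, -2.3]
tool_pos: [472.4, -2.5, 183.0]
ft_force: [0.4, -0.2, -1.6]
tool_pos: [472.8, -2.5, 182.5]
ft_force: [-1.3, 1.9, 3.2]
[472.8  -2.5 182.5] [473.   -2.3   0. ] [ 0.   -0.01  0.    0.01  0.01 -0.05]
```

```bash
for i in 1 2; do python3 -m crank '[[[0,0,0,0,0,-0.03,1],[0,0,0,0,0,-0.03,1]]]'|egrep 'pos|ft'; done
```

```text
tool_pos: [472.8, -2.5, 182.5]
ft_force: [-2.7, -0.5, 8.8]
tool_pos: [473.0, -2.6, 182.5]
ft_force: [-4.9, -1.0, 14.1]
```

Seated. I'll release, lift and check the top carton.

```bash
python3 -m crank '[[[0,0,0,0,0,0.06,1],[0,0,0,0,0,0.06,0.2],[0,0,0,0,0,0.06,0],[0,0,0,0,0,0.06,-0.5],[0,0,0,0,0,0.06,-1]]]'|egrep 'pos|ft|open';python3 -m crank '[[[0,0,0,0,0,0.4,-1],[0,0,0,0,0,1.5,-1],[0,0,0,0,0,2.8,-1],[0,0,0,0.4,0,4,-1],[0,0,0,0.7,0,4,-1]]]'|egrep 'pos|ft';python3 -m crank '[[[0,0,0,0,0,0,-1],[0,0,0,0,0,0,-1],[0,0,0,0,0,0,-1]]]'|egrep 'time|pos'; python3 -c "
from h import *
wfit([459.5,-.6,-.148],176,44,thr=200,name='t5.png')
wfit([459.5,-.6,-.148],176,44,thr=130)
wfit([459.5,-.6,-.148],0,220,thr=100)"
```

```text
tool_pos: [472.4, -2.4, 181.5]
ft_force: [-0.3, 1.4, 0.9]
opening: 71.5
tool_pos: [497.0, -2.4, 306.5]
ft_force: [0.2, -0.6, 0.2]
time: 47.35
tool_pos: [492.1, -2.5, 300.3]
tool [492.064  -2.477 300.264] yaw 2.964369623943223 qd 0.005597696632888542 n 10565.0 drift 0.21841843334033229
(array([459.966,  -0.161,  -0.146]), np.float64(0.039)) pixpred [307.841 199.957]
tool [492.274  -2.48  300.545] yaw 2.9643745153954546 qd 0.009444979967652296 n 10879.0 drift 0.24045569102821673
(array([459.555,   0.057,  -0.148]), np.float64(0.012)) pixpred [307.773 199.545]
tool [492.493  -2.492 300.799] yaw 2.96434863034355 qd 0.011798939140830899 n 11017.0 drift 0.2280296526129746
(array([459.326,   0.075,  -0.145]), np.float64(0.012)) pixpred [307.705 199.143]
```

```bash
python3 -m crank '[[[0,0,0.5,-0.3,1,0,0],[0,0,1,-0.7,2.3,0,1],[0,0,1.5,-1.1,3.7,0,1],[0,0,2,-1.6,5.1,0,1],[0,0,2.4,-2,6.5,-0.3,1]]]'|egrep 'pos';python3 -m crank '[[[0,0,0,-0.6,1.4,-0.8,1],[0,0,0,-1.1,2.8,-1.8,1],[0,0,0,-1.35,3.9,-3,1],[0,0,0,-1.35,3.9,-4.3,1],[0,0,0,-1.35,3.9,-5.4,1]]]'|egrep 'pos';python3 -m crank '[[[0,0,0,0,0,0,1],[0,0,0,0,0,0,1],[0,0,0,0,0,0,1]]]'|egrep 'time|pos|rot|ft'; python3 -c "
from ik import *
n=now();print([rel(n,(H(X,0,z),tool(Y,0))) for X,z in((-178,38),(-160,38),(-105,48))])"
```

```text
tool_pos: [433.0, 194.3, 293.7]
tool_pos: [391.1, 310.8, 128.7]
time: 48.8
tool_pos: [394.3, 310.2, 132.8]
tool_rot: [0.001, -0.016, 1.0, 0.001]
ft_force: [-0.4, 0.2, -0.3]
[array([-0.02,  0.02,  0.02, -0.07, -0.  , -3.16]), array([-0.02,  0.02,  0.02,  0.52,  0.02, -3.16]), array([-0.02,  0.02,  0.02,  2.36,  0.08, -2.83])]
```

```bash
python3 -m crank '[[[0,0,0,-0.07,0,-1,1],[0,0,0,-0.07,0,-2.2,1],[0,0,0,-0.07,0,-3,1],[0,0,0,-0.07,0,-3.16,1],[0,0,0,-0.07,0,-3.16,1]]]'|egrep 'pos|ft';python3 -m crank '[[[0,0,0,0.2,0,0,1],[0,0,0,0.45,0.02,0,1],[0,0,0,0.7,0.02,0.03,1],[0,0,0,0.95,0.03,0.08,1],[0,0,0,1.2,0.04,0.12,1]]]'|egrep 'pos|ft';python3 -m crank '[[[0,0,0,0.25,0,0.05,1],[0,0,0,0.5,0.02,0.1,1],[0,0,0,0.75,0.03,0.15,1],[0,0,0,0.95,0.03,0.22,1],[0,0,0,1.1,0.03,0.25,1]]]'|egrep 'pos|ft'
```

```text
tool_pos: [391.7, 310.0, 37.1]
ft_force: [-0.1, -0.9, -0.0]
tool_pos: [413.8, 310.4, 38.8]
ft_force: [-25.5, 2.8, 11.5]
tool_pos: [416.8, 309.9, 44.7]
ft_force: [-60.4, 0.4, 36.5]
```

```bash
python3 -m crank '[[[0,0,0,-0.8,0,0,1],[0,0,0,-1.5,0,0,1],[0,0,0,-1.6,0,0,1],[0,0,0,-1.6,0,0,1]]]'|egrep 'time|pos|ft|rot'; python3 -c "
from h import *
snap('side','s6.png')
print([(round(d['confidence'],2),w('side',d['at']),proj('side',w('side',d['at'])).round()) for d in boxes_of('side','bin_rim')+boxes_of('side','tip_bin')])
from ik import H
import numpy as np
im=cv2.imread('pics/s6.png')
for th in(.75,.6,.45):
  c,s=np.cos(th),np.sin(th)
  print(th,proj('side',[H(-65-18*c-93*s,y,22-18*s+93*c) for y in(95,-95)]).round().tolist())
print(sense()['qpos'].round(2))"
```

```text
time: 50.7
tool_pos: [413.3, 312.0, 47.8]
tool_rot: [0.0, -0.016, 1.0, 0.0]
ft_force: [0.2, -0.8, -0.1]
[(0.89, array([560.4031054 , 351.48459381,  65.53322669]), array([[206., 306.]])), (0.46, array([ 600.42340818, -333.11094387,  106.60006434]), array([[397., 161.]])), (0.83, array([566.2982273 , 351.8177907 ,  73.38093448]), array([[203., 302.]]))]
0.75 [[224.0, 355.0], [295.0, 301.0]]
0.6 [[220.0, 348.0], [292.0, 296.0]]
0.45 [[216.0, 342.0], [288.0, 290.0]]
[-0.6   0.61 -0.14  1.95  0.14  0.59  0.77]
```

```bash
python3 -m crank '[[[0,0,0,-0.1,0,-0.2,1],[0,0,0,-0.1,0,-0.35,1],[0,0,0,0,0,-0.35,1]]]'|egrep 'pos|ft';python3 -m crank '[[[0,0,0,0.3,0,0.15,1],[0,0,0,0.45,0,0.35,1],[0,0,0,0.6,0,0.55,1]]]'|egrep 'pos|ft';python3 -m crank '[[[0,0,0,0.15,0,0.2,1],[0,0,0,0.3,0,0.35,1]]]'|egrep 'pos|ft|time'
```

```text
tool_pos: [411.1, 311.1, 35.7]
ft_force: [0.0, 0.7, 0.4]
tool_pos: [428.5, 311.5, 53.0]
ft_force: [-3.4, -0.3, -2.4]
time: 51.65
tool_pos: [439.4, 311.5, 64.2]
ft_force: [-3.2, -0.7, -2.5]
```

```bash
python3 -m crank '[[[0,0,0,0.25,0.01,0.16,1],[0,0,0,0.5,0.02,0.28,1],[0,0,0,0.75,0.03,0.36,1],[0,0,0,1,0.03,0.4,1],[0,0,0,1.15,0.04,0.42,1]]]'|egrep 'pos|ft';python3 -m crank '[[[0,0,0,0.15,0,0,1],[0,0,0,0.25,0,0,1]]]'|egrep 'pos|ft|time'
```

```text
tool_pos: [467.9, 312.7, 76.8]
ft_force: [-18.1, -1.3, 10.7]
time: 52.35
tool_pos: [467.6, 312.5, 76.8]
ft_force: [-27.3, -1.8, 21.9]
```

```bash
python3 -m crank '[[[0,0,0,-0.4,0,0,1],[0,0,0,-0.9,0,0,1],[0,0,0,-1.4,0,0,1],[0,0,0,-2,0,1.2,1],[0,0,0,-2.4,-0.5,2.6,1]]]'|egrep 'pos|ft';python3 -m crank '[[[0,0,0,-0.3,-1,1,1],[0,0,0,-0.4,-2.4,2.2,1],[0,0,0,-0.4,-3.8,3.2,1],[0,0,0,-0.2,-5.2,3.6,1],[0,0,0,0.2,-6.6,3.6,1]]]'|egrep 'pos';python3 -m crank '[[[0,0,0,0.2,-1.5,0,-1],[0,0,0,0.5,-3,0,-1],[0,0,0,0.8,-4.5,0,-1],[0,0,0,1.1,-6,0,-1],[0,0,0,1.3,-7,0,-1]]]'|egrep 'time|pos';python3 -m crank '[[[0,0,0,-0.3,-1.6,0,-1],[0,0,0,-0.6,-3.2,0,-1],[0,0,0,-0.9,-4.5,0,-1],[0,0,0,-0.9,-4.5,0,-1]]]'|egrep 'time|pos'; python3 - <<'E'
from h import *
a=cv2.imread('pics/top0.png')[:,:,::-1].astype(int); b=snap('top','top9.png').astype(int)
s=snap('side','side9.png')
for c in(150,175,185,195,220): 
    print(c,a[255:278,c].min(1).tolist(),'\n   ',b[255:278,c].min(1).tolist())
bb=b.astype(np.uint8)
m=whitemask(bb,(333,280),60,95); print(m.sum(),fit({'top':m},[459.5,-.6,-.148],0,220))
m=whitemask(s,proj('side',[[459.5,-.6,220]])[0],80,95); print(m.sum(),fit({'side':m},[459.5,-.6,-.148],0,220))
d=np.abs(a-b).max(2)>60
k,l,st,ce=cv2.connectedComponentsWithStats(cv2.morphologyEx(d.astype(np.uint8),cv2.MORPH_OPEN,np.ones((3,3))))
print([(x[:5].tolist()) for x in st[1:]])
E
```

```text
tool_pos: [409.3, 299.5, 154.9]
ft_force: [1.1, -0.5, 0.3]
tool_pos: [418.7, 97.6, 266.4]
time: 53.85
tool_pos: [455.7, -116.3, 263.7]
time: 54.25
tool_pos: [425.0, -254.9, 263.6]
150 [61, 63, 65, 64, 63, 62, 63, 63, 62, 68, 118, 178, 190, 154, 94, 55, 39, 37, 34, 33, 37, 36, 30] 
    [62, 60, 62, 64, 63, 63, 62, 61, 62, 66, 118, 178, 189, 154, 94, 56, 41, 35, 33, 36, 34, 30, 33]
175 [158, 161, 161, 160, 161, 168, 194, 213, 216, 217, 217, 217, 216, 217, 217, 213, 191, 141, 70, 30, 21, 15, 22] 
    [160, 160, 161, 160, 160, 169, 194, 213, 216, 217, 216, 217, 217, 217, 216, 212, 190, 139, 68, 24, 17, 21, 23]
185 [216, 216, 213, 193, 149, 130, 146, 159, 165, 181, 202, 215, 217, 217, 217, 211, 180, 112, 41, 22, 22, 21, 20] 
    [161, 160, 160, 160, 161, 169, 194, 212, 217, 217, 217, 216, 217, 217, 216, 211, 180, 115, 41, 22, 20, 20, 16]
195 [217, 212, 190, 136, 118, 142, 157, 162, 169, 193, 212, 217, 217, 217, 216, 207, 174, 98, 24, 19, 26, 21, 23] 
    [161, 161, 161, 161, 168, 193, 212, 217, 216, 217, 217, 217, 217, 217, 216, 208, 173, 99, 29, 20, 20, 21, 19]
220 [161, 161, 159, 163, 172, 194, 212, 217, 217, 212, 190, 132, 77, 51, 31, 17, 18, 15, 13, 19, 23, 21, 26] 
    [162, 161, 161, 162, 173, 194, 212, 217, 216, 212, 191, 132, 76, 55, 30, 20, 20, 20, 15, 23, 24, 19, 13]
1774.0 (array([ 4.5922e+02, -3.1800e-01, -1.4400e-01]), np.float64(0.063))
8484.0 (array([ 4.73738e+02, -2.04570e+01,  3.11000e-01]), np.float64(0.497))
[[317, 158, 44, 51, 1312], [322, 249, 32, 57, 362], [437, 254, 145, 226, 14812], [170, 280, 39, 52, 1402], [439, 288, 24, 5, 101], [506, 289, 7, 7, 29], [464, 290, 5, 3, 15], [462, 299, 36, 38, 686], [440, 304, 3, 3, 9], [445, 311, 3, 3, 9], [631, 424, 3, 3, 9]]
```

The bin's pixels match the original shut state, the five-high column fits at the original pose, and the bottles haven't changed. Handing in.

```bash
python3 -m crank '[[[0,0,0,0,0,0,-1],[0,0,0,0,0,0,-1]]]'|egrep 'time|ft'; python3 -c "
from station import *
print(finish_job())"
```

```text
time: 54.55
ft_force: [-0.1, 0.9, -0.1]
the job is handed in; nothing more can be done
None
```

I handed the job in at about 54.6 s: the column stands five cartons high, flush to within about 2 mm by my measurements, the bin is fully shut again, and the final top view shows nothing else moved, except that the arm partly hid the brown box.

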